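# Secure the hatch of the clean-parts box

### The job

Stand the cleaned gear shaft upright, gear down, on the floor of the green clean-parts box beside the piston, and let go of it. Then swing the clear hatch fully shut, and only after that turn both red turnbuttons fully, a quarter turn, so that they point up the slope across the hatch frame and hold it shut. Do not push, move or knock over the piston, the spray can, the jar or the red bottle.

Things in the scene. Friction and masses are not known exactly. Their poses are not given: they have to be found in the camera images.
- box: Green steel box fixed to the bench. Origin: centre of its underside, on the bench; x up the slope (roughly to the robot's left), y roughly towards the robot, z up. 240 mm wide (y), x from -90 to +100 mm, walls 8 mm, floor top at z 8 mm. Front wall 50 mm high; from its top edge a face slopes up at 40 degrees to z 172 at x 56, then a flat top to the back wall.
- sill_mid (a point): Middle of the upper edge of the sill, on the sloping face (box x -59, y 0, z 76 mm). The sill is the solid lowest 40 mm of the slope and carries the turnbuttons. From here up to x 45 mm is the opening into the box, 224 mm wide inside, which the hatch covers.
- lid (a joint): Clear hatch with an aluminium frame, 222 mm wide, 137 mm from hinge to free edge, 8 mm thick (frame bars 18 mm wide). Hinged along the top of the opening (axis along the box's y). 0 = shut, lying on the 40 degree face, its outer surface 9 mm above it; positive = opened upward (rad); 2.27 = straight up; it stays where it is left (push of 2 to 3 N at the edge).
- lid_hinge (a point): Middle of the hatch's hinge line, fixed to the box (box frame x 43, y 0, z 168 mm).
- lid_edge (a point): Middle of the hatch's free edge, half way through its thickness.
- button_left (a joint): Left (box +y, the one nearer the robot) red turnbutton: pointer bar 12 mm thick, 32 mm from pivot to point, 14 mm behind; on it a grip fin 12 mm thick, 30 mm long along the bar, centred on the pivot, top 42 mm above the sloping face. Pivot axis square to that face. Rad: 0 = parked, pointing to box +y, clear of the hatch; 1.571 = pointing up the slope, over the hatch frame (clockwise facing it).
- button_right (a joint): Right (box -y) turnbutton, the mirror image: 0 = parked, pointing along the box's -y; 1.571 = pointing up the slope over the hatch frame (rad; anticlockwise seen looking at the face).
- pivot_left (a point): On the left turnbutton's pivot axis, in its fin, 30 mm above the sloping face (22 mm up the slope from its lower edge, box y = +70 mm).
- pivot_right (a point): The same for the right turnbutton (box y = -70 mm).
- gear: Steel gear shaft standing on the bench: toothed gear 50 mm across the teeth (44 mm core) and 22 mm high at the bottom, shaft 18 mm across rising to 66 mm; 0.32 kg. Origin: centre of the underside, z up the shaft.
- piston: Aluminium piston, 56 mm across, 46 mm high, standing in the left (+y) half of the box. Origin: centre of its underside. Bystander.
- spray_can: Blue spray can, 66 mm across, 180 mm high, on the bench. Origin: centre of its underside. Bystander.
- jar: Amber jar with black lid, 68 mm across, 75 mm high, on the bench. Origin: centre of its underside. Bystander.
- red_bottle: Small red bottle with white cap, 44 mm across, 110 mm high, on the bench. Origin: centre of its underside. Bystander.
Mind the look-alikes: they are no part of the job. What is shaped like the gear but blue, brown or yellow is not meant.

How it is judged:
On the way, in this order (a step that is already met when the one before it is completed fails the run):
1. the gear shaft stands upright on the box floor, let go of (x of gear in the frame of box between -0.075 and 0.075 m and y of gear in the frame of box between -0.11 and 0.11 m and z of gear in the frame of box between 0 and 0.014 m and angle between gear's own z axis and vertical below 0.15 rad and contact force between gear and the fingers below 0.1 N), for 0.2 s.
2. the hatch is shut (within 0.06 rad) (value of joint lid below 0.06 rad), for 0.2 s.
3. both turnbuttons are turned over the hatch frame (within 0.19 rad of the full quarter turn) (value of joint each of button_left, button_right above 1.38 rad), for 0.2 s.
At the end, for the whole second after the job is handed in: The gear shaft stands upright (within 0.15 rad) and still on the box floor, released; the hatch is shut within 0.06 rad; both turnbuttons are at more than 1.38 rad (full turn 1.571); the piston, spray can, jar and red bottle stand upright within 20 mm of where they began (all of step 1 and all of step 3 and value of joint lid below 0.06 rad and linear speed of gear below 0.02 m/s and not (distance of spray_can from where it was at the start of the episode above 0.02 m or angle between spray_can's own z axis and vertical above 0.25 rad) and not (distance of jar from where it was at the start of the episode above 0.02 m or angle between jar's own z axis and vertical above 0.25 rad) and not (distance of red_bottle from where it was at the start of the episode above 0.02 m or angle between red_bottle's own z axis and vertical above 0.25 rad) and not (distance of piston from where it was at the start of the episode above 0.02 m or angle between piston's own z axis and vertical above 0.25 rad)); the robot touches nothing.
It fails at once if the blue spray can is moved more than 20 mm or tipped (distance of spray_can from where it was at the start of the episode above 0.02 m or angle between spray_can's own z axis and vertical above 0.25 rad).
It fails at once if the amber jar is moved more than 20 mm or tipped (distance of jar from where it was at the start of the episode above 0.02 m or angle between jar's own z axis and vertical above 0.25 rad).
It fails at once if the red bottle is moved more than 20 mm or tipped (distance of red_bottle from where it was at the start of the episode above 0.02 m or angle between red_bottle's own z axis and vertical above 0.25 rad).
It fails at once if the piston in the box is moved more than 20 mm or tipped (distance of piston from where it was at the start of the episode above 0.02 m or angle between piston's own z axis and vertical above 0.25 rad).
It fails at once if a turnbutton is turned across the opening (past 0.7 rad) while the hatch is open (value of joint lid above 0.12 rad and value of joint any of button_left, button_right above 0.7 rad).
It also fails if it takes over 71 s, if anything falls off the work surface, if the arm or the gripper's body presses on something with over 40 N, if the wrist force passes 120 N, or if a joint passes its speed limit or range.

### The arm

A 6-joint arm with a two-finger parallel gripper is mounted at the origin on the work surface. World frame = base frame: x ahead of the robot, y to its left, z up, the work surface at z = 0. Lengths are in m, angles in rad, forces in N, time in s.
With the tool pointing down it reaches from about 0.4 to 0.925 m from the base axis. Payload 12.5 kg.
Tool frame: the origin (TCP) lies at the very end of the fingers, on their centre line; the grasp point (between the pads) lies 19 mm behind it; z points along the fingers, y is the line along which they close (so a half turn about z gives the same grasp; the last joint's range is limited). The gripper opens to 95 mm and grips with 3 to 60 N. Pads are 20 mm wide; open, the fingers measure 119 mm over their backs; the gripper's body (75 mm by 180 mm) begins 59 mm behind the grasp point.
Start: joints at [1.071, 0.491, 1.559, -0, 1.092, -0.106], TCP at [0.24, 0.577, 0.183] pointing down, gripper open.
Joint ranges: [-3.1, 3.1], [-0.84, 2.19], [0.05, 2.79], [-1.13, 4.28], [0.06, 2.93], [-2.69, 2.69]. Speed limits (rad/s): [2.22, 2.22, 2.79, 3.14, 3.14, 3.14].

### API

Orientations are given as [roll, pitch, yaw] about the fixed x, y, z axes, in that order (R = Rz(yaw) Ry(pitch) Rx(roll)).
In Python, from workcell import * gives the robot as it stands. The module is installed in compiled form; this text tells all that it offers.
- The arm moves only by the tool step_arm, never from a script. Its argument "plan" is a list of rows, each an object of numbers: "rx", "ry", "rz": the turn, a rotation vector about the tool's x, y, z in rad; "x", "y", "z": the shift along the tool's x, y, z in mm; "grip": the closure, from 0 (fully open) to 1 (shut). In form: [{"rx": .., "ry": .., "rz": .., "x": .., "y": .., "z": .., "grip": ..}, ...]. A call has 1 to 8 rows; each row shifts and turns the commanded pose from where the row before left it, along the tool's axes as they then stand; what a row does not reach is not made up. A row lasts 1/10 s, in which the tool goes at most 50 mm and 8.59 degrees, less where a joint would pass 70% of its speed; a pose out of reach is approached as far as the arm can. A call with a gripper value outside its range is refused whole. The fingers move at their own pace and stop on an object; "grip_force" is the grip in N (left out, the last holds). Time passes only in rows, so rows that do not move let the fingers close. It gives the time, the measured TCP pose, the force, the opening and the grip force at its end, in the units of the state.
- observe(): the state, without advancing time (a new reading comes with each control period).
- get_image(name): name is "side" or "top" or "wrist"; returns the picture (480x640x3 uint8, red, green, blue); there is no depth.
- calibration(name): a dict with "fx", "fy", "cx", "cy" (pixels), "world_to_cam" (4x4, takes a point from world to camera coordinates); the wrist camera has in their place "T_tool_cam" (4x4, takes a point from camera to tool coordinates, whose origin is the TCP and whose axes are the flange's). Camera axes: x right, y up, looking along -z (the intrinsics and any distortion apply to the point x, -y, -z); pixel columns grow to the right and rows downward; lengths in m; the calibration is good to about 2 mm. A picture is of the moment at which its call begins: read the wrist's pose just before it. calibration takes no time and is no camera call.
- close_job(): hands the job in; it is judged then, once.
Trained networks look in the newest picture that a camera, given by its name, has taken for a name from the list of things; names that differ only in an ending like _2 or _b are one class to them, and where a whole thing is asked for, a point or a joint stands for the part that bears it (a point fixed in the world has none). Each returns a list of dicts, best first, with "score" (0 to 1); they miss things now and then, are a little off and sometimes report something else, mostly with a low value. They report only what shows in the picture. A call takes as long as a camera call. They do not tell look-alikes from the thing itself.
- cut_out(label, camera): "region" (480x640 bool, what is visible of it).
- spot_point(label, camera): "centre" ([x, y, z] in m, in world coordinates, good to about 4 mm: a listed point, or the origin of a listed thing).
The state is a dict: "time": time; "q": joint angles; "qd": joint speeds; "tau": joint torques, N m; "position": TCP position; "eef_rot": TCP orientation; "ft_force": force on the tool from outside, world axes, zero at the start; "wrist_torque": the same for the moment, N m; "gripper_width": opening from 0.0 (shut) to 1.0 (fully open); "grip_force": force on a finger pad.
Only numpy, scipy, OpenCV 4.12 (cv2) and the standard library are available. Lean on these libraries where they do the work, as an engineer would, in place of code of your own. Each camera call takes 0.05 s, during which the arm holds its last target. There are 200 camera calls.

## Working session

There is one attempt and no reset: what is moved stays moved. The work goes in short steps, Python scripts to look and compute and a tool call to move; the robot and the scene stay as the last step left them, time stands still between calls to the robot, and variables do not carry over. Pictures are saved under pics/ and viewed, at most 10 in all, crops included, and the job is handed in when it is done.

Besides the shell and the picture viewer there is one more tool, called after ">>>" as name(argument=value, ...), one argument or row to a line, values as JSON. step_arm: Moves the arm, as the interface text tells. Its arguments: {"type":"object","properties":{"plan":{"type":"array"},"grip_force":{"type":"number"}},"required":["plan"]}

```bash
mkdir -p pics; cat > h.py <<'E'
from workcell import *
import numpy as np, cv2
from scipy.spatial.transform import Rotation as R
def pix(cam,p):
    c=calibration(cam);q=c["world_to_cam"]@np.append(p,1)
    return np.array([c["fx"]*q[0]/-q[2]+c["cx"], c["fy"]*-q[1]/-q[2]+c["cy"]])
E
python3 - <<'E'
from h import *
s=observe();print({k:np.round(v,3) for k,v in s.items()})
ims=[]
for c in("side","top"):
    im=get_image(c);cv2.imwrite(f"pics/{c}0.png",im[:,:,::-1])
    for l in("box","sill_mid","lid_hinge","lid_edge","pivot_left","pivot_right","gear","piston","spray_can","jar","red_bottle"):
        for d in spot_point(l,c)[:4]:
            print(c,l,np.round(d["centre"],3),round(d["score"],2),np.round(pix(c,d["centre"])))
c=calibration("top");print(c["fx"],[k for k in c])
print(calibration("wrist"))
E
```

```text
{'time': np.float64(0.0), 'q': array([ 1.071,  0.492,  1.559, -0.   ,  1.092, -0.106]), 'qd': array([ 0.002,  0.   ,  0.   , -0.001, -0.001, -0.001]), 'tau': array([ 0.0000e+00, -6.1265e+01, -2.5818e+01,  6.9000e-02,  4.8000e-02,
       -0.0000e+00]), 'position': array([0.24 , 0.577, 0.183]), 'eef_rot': array([-3.14 , -0.   ,  2.748]), 'ft_force': array([-1.254,  0.285, -0.127]), 'wrist_torque': array([ 0.063, -0.   ,  0.006]), 'grip_force': np.float64(0.0), 'gripper_width': np.float64(0.995)}
side sill_mid [0.576 0.017 0.071] 0.74 [320. 258.]
side lid_hinge [0.554 0.124 0.165] 0.69 [370. 253.]
side lid_edge [0.554 0.128 0.301] 0.81 [379. 198.]
side pivot_left [ 0.512 -0.027  0.085] 0.83 [329. 225.]
side pivot_left [ 0.42  -0.278  0.003] 0.29 [287. 174.]
side pivot_right [ 0.649 -0.002  0.083] 0.87 [284. 269.]
side gear [ 0.509 -0.263  0.004] 0.72 [262. 194.]
side gear [ 0.432  0.353 -0.002] 0.67 [498. 346.]
side gear [ 0.614 -0.2   -0.   ] 0.66 [243. 232.]
side gear [ 0.523 -0.349 -0.002] 0.57 [237. 181.]
side spray_can [ 0.433  0.356 -0.003] 0.85 [499. 348.]
side jar [ 0.594  0.35 
[... 701 characters left out ...]
35 0.357 0.001] 0.89 [147. 311.]
top spray_can [0.579 0.014 0.077] 0.56 [316. 240.]
top jar [0.599 0.35  0.002] 0.85 [156. 232.]
top red_bottle [ 0.421 -0.278 -0.002] 0.55 [457. 325.]
578.956182602744 ['fx', 'fy', 'cx', 'cy', 'world_to_cam']
{'fx': 348.87290178307234, 'fy': 348.87290178307234, 'cx': 319.0577957367648, 'cy': 237.2646933416116, 'T_tool_cam': array([[-1.93588275e-03,  9.72083750e-01,  2.34626162e-01,
         6.49700361e-02],
       [ 9.99997585e-01,  1.63767483e-03,  1.46582535e-03,
        -1.81688171e-04],
       [ 1.04066364e-03,  2.34628433e-01, -9.72084572e-01,
        -2.00461056e-01],
       [ 0.00000000e+00,  0.00000000e+00,  0.00000000e+00,
         1.00000000e+00]])}
```

View pics/top0.png

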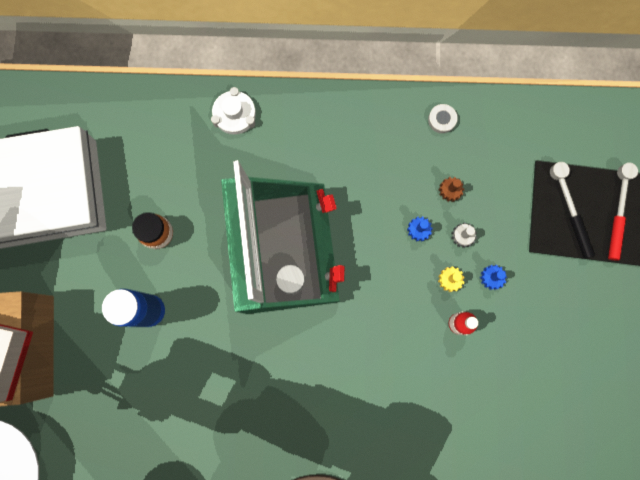

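View pics/side0.png

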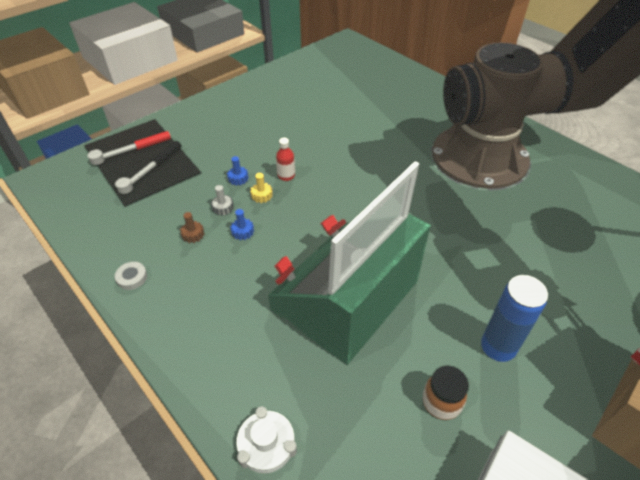

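```bash
python3 - <<'E'
from h import *
a=cv2.imread("pics/top0.png")[170:320,400:530];cv2.imwrite("pics/crop0.png",cv2.resize(a,None,fx=4,fy=4,interpolation=2))
E
```

```text
(no output)
```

View pics/crop0.png

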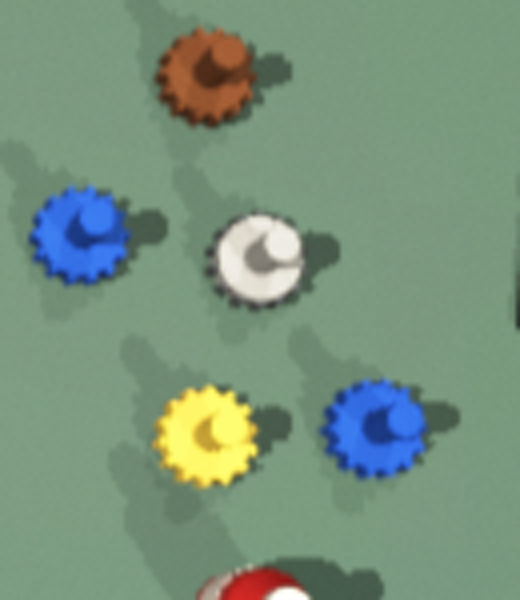

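The gear-shaped things in the top picture are brown (452,189), blue (420,229), blue (494,277), yellow (452,279) and grey/steel (464,236). Only the last is bare steel, and the crop confirms it, so the gear is at about (0.605, -0.294). The piston is at (290,279), the red bottle at (464,323), the can at (130,308) and the jar at (152,229). The lid stands upright and both buttons are parked.

Next I fit the box frame and write a move calculator.

```bash
cat >> h.py <<'E'
YAW=np.deg2rad(99.0); O=np.array([.5655,.0765,0])
def setbox():
    import json,os
    global YAW,O
    if os.path.exists("box.json"):
        b=json.load(open("box.json"));YAW=b[0];O=np.array([b[1],b[2],0])
setbox()
def B(): return R.from_euler("z",YAW).as_matrix()
def w(p): return O+B()@np.array(p)/1000   # box mm -> world m
def tobox(p): return B().T@(np.array(p)-O)*1000
def orient(tilt,spin=0):
    "tool leaning to box -x by tilt deg, tool y along box -y, then spin deg about tool z"
    t=np.deg2rad(tilt); z=B()@[np.sin(t),0,-np.cos(t)]; y=B()@[0,-1,0]
    M=np.column_stack([np.cross(y,z),y,z])
    return R.from_matrix(M)*R.from_euler("z",spin,degrees=True)
def cur():
    s=observe();return np.array(s["position"]),R.from_euler("xyz",s["eef_rot"]),s
def go(P,Q):
    p,q,s=cur()
    rv=(q.inv()*Q).as_rotvec(); d=np.array(P)-p
    print("t",round(float(s["time"]),2),"TURN",np.round(rv,3),"deg",round(np.rad2deg(np.linalg.norm(rv)),1))
    print("shift after turn",np.round(Q.inv().apply(d)*1000,1)," in current tool",np.round(q.inv().apply(d)*1000,1),"world",np.round(d*1000,1))
E
python3 - <<'E'
from h import *
from scipy.optimize import least_squares
import json
m=[([-59,0,76],(.576,.017)),([-59,0,76],(.576,.014)),([43,0,168],(.554,.124)),([43,0,168],(.556,.122)),
([-92.4,70,87],(.512,-.027)),([-92.4,70,87],(.512,-.029)),([-92.4,-70,87],(.649,-.002)),([-92.4,-70,87],(.653,-.011)),([0,0,0],(.564,.079))]
def f(a):
    c,s=np.cos(a[0]),np.sin(a[0])
    return np.concatenate([[a[1]+c*p[0]/1e3-s*p[1]/1e3-q[0],a[2]+s*p[0]/1e3+c*p[1]/1e3-q[1]] for p,q in m])
r=least_squares(f,[1.7,.56,.07],loss="soft_l1",f_scale=.003);print(r.x,np.round(r.fun*1e3,1))
json.dump(list(r.x),open("box.json","w"));setbox()
import h;h.setbox()
print(tobox([.497,.066,0]),tobox([.555,.126,.301]))
h.go([.59,-.33,.30],h.orient(40))
E
```

```text
[1.75320879 0.56430406 0.07608334] [-1.   1.1 -1.   4.1  2.5 -5.6  0.5 -3.6  0.2 -0.5  0.2  1.5  0.9 -0.1
 -3.1  8.9  0.3 -2.9]
[ 2.29307513 68.01655337  0.        ] [5.07762635e+01 9.46832061e-02 3.01000000e+02]
t 1.2 TURN [-0.347  0.639  0.953] deg 68.6
shift after turn [-657.1  179.8 -703.6]  in current tool [-671.5 -703.4 -116.7] world [ 350.2 -907.2  116.6]
```

>>> step_arm(
  plan=[
    {"z": -50},
    {"z": -50},
    {"z": -50},
    {"z": -40},
    {"x": -30, "y": -30},
    {"x": -30, "y": -40},
    {"x": -30, "y": -40},
    {"x": -30, "y": -40},
  ],
)

```text
invalid input at $.plan[0]: expected keys rx, ry, rz, x, y, z, grip
```

>>> step_arm(
  plan=[
    {"x": -30, "y": -40},
    {"x": -30, "y": -40},
    {"x": -30, "y": -40},
    {"x": -30, "y": -40},
    {"x": -30, "y": -40},
    {"x": -30, "y": -40},
    {"x": -30, "y": -40},
    {"x": -30, "y": -40},
  ],
)

```text
invalid input at $.plan[0]: expected keys rx, ry, rz, x, y, z, grip
```

>>> step_arm(
  plan=[
    {"x": -30, "y": -40},
    {"x": -30, "y": -40},
    {"x": -30, "y": -40},
    {"x": -30, "y": -40},
    {"rx": -0.035, "ry": 0.064, "rz": 0.095},
    {"rx": -0.035, "ry": 0.064, "rz": 0.095},
    {"rx": -0.035, "ry": 0.064, "rz": 0.095},
    {"rx": -0.035, "ry": 0.064, "rz": 0.095},
  ],
)

```text
invalid input at $.plan[0]: expected keys rx, ry, rz, x, y, z, grip
```

>>> step_arm(
  plan=[
    {"rx": -0.035, "ry": 0.064, "rz": 0.095},
    {"rx": -0.035, "ry": 0.064, "rz": 0.095},
    {"rx": -0.035, "ry": 0.064, "rz": 0.095},
    {"rx": -0.035, "ry": 0.064, "rz": 0.095},
    {"rx": -0.035, "ry": 0.064, "rz": 0.095},
    {"rx": -0.035, "ry": 0.064, "rz": 0.095},
    {},
  ],
)

```text
invalid input at $.plan[0]: expected keys rx, ry, rz, x, y, z, grip
```

```bash
python3 - <<'E'
from h import *
p,q,s=cur();print(p,s["q"].round(2),tobox(p));go([.605,-.32,.26],orient(40))
E
```

```text
[0.23979008 0.57718674 0.18335848] [ 1.07  0.49  1.56 -0.    1.09 -0.11] [551.65720803 228.2285133  183.35847926]
t 1.2 TURN [-0.347  0.639  0.953] deg 68.6
shift after turn [-677.4  196.4 -668.4]  in current tool [-681.5 -688.4  -76.7] world [ 365.2 -897.2   76.6]
```

>>> step_arm(
  plan=[
    {"rx": 0, "ry": 0, "rz": 0, "x": 0, "y": 0, "z": -50, "grip": 0},
    {"rx": 0, "ry": 0, "rz": 0, "x": 0, "y": 0, "z": -50, "grip": 0},
    {"rx": 0, "ry": 0, "rz": 0, "x": 0, "y": 0, "z": -50, "grip": 0},
    {"rx": 0, "ry": 0, "rz": 0, "x": 0, "y": 0, "z": -40, "grip": 0},
    {"rx": 0, "ry": 0, "rz": 0, "x": -30, "y": -31, "z": 0, "grip": 0},
    {"rx": 0, "ry": 0, "rz": 0, "x": -34, "y": -35, "z": 0, "grip": 0},
    {"rx": 0, "ry": 0, "rz": 0, "x": -34, "y": -35, "z": 0, "grip": 0},
    {"rx": 0, "ry": 0, "rz": 0, "x": -34, "y": -35, "z": 0, "grip": 0},
  ],
)

```text
time: 2.0
position: [0.3097, 0.3992, 0.3734]
eef_rot: [3.141, 0.0, 2.748]
ft_force: [0.8, 0.9, 0.2]
gripper_width: 1.0
grip_force: 0.0
```

>>> step_arm(
  plan=[
    {"rx": 0, "ry": 0, "rz": 0, "x": -34, "y": -35, "z": 0, "grip": 0},
    {"rx": 0, "ry": 0, "rz": 0, "x": -34, "y": -35, "z": 0, "grip": 0},
    {"rx": 0, "ry": 0, "rz": 0, "x": -34, "y": -35, "z": 0, "grip": 0},
    {"rx": 0, "ry": 0, "rz": 0, "x": -34, "y": -35, "z": 0, "grip": 0},
    {"rx": 0, "ry": 0, "rz": 0, "x": -34, "y": -35, "z": 0, "grip": 0},
    {"rx": 0, "ry": 0, "rz": 0, "x": -34, "y": -35, "z": 0, "grip": 0},
    {"rx": 0, "ry": 0, "rz": 0, "x": -34, "y": -35, "z": 0, "grip": 0},
    {"rx": 0, "ry": 0, "rz": 0, "x": -34, "y": -35, "z": 0, "grip": 0},
  ],
)

```text
time: 2.8
position: [0.4535, 0.036, 0.3736]
eef_rot: [3.141, 0.001, 2.748]
ft_force: [1.0, 0.8, -0.4]
gripper_width: 1.002
grip_force: 0.0
```

>>> step_arm(
  plan=[
    {"rx": 0, "ry": 0, "rz": 0, "x": -34, "y": -35, "z": 0, "grip": 0},
    {"rx": 0, "ry": 0, "rz": 0, "x": -34, "y": -35, "z": 0, "grip": 0},
    {"rx": 0, "ry": 0, "rz": 0, "x": -34, "y": -35, "z": 0, "grip": 0},
    {"rx": 0, "ry": 0, "rz": 0, "x": -34, "y": -35, "z": 0, "grip": 0},
    {"rx": 0, "ry": 0, "rz": 0, "x": -34, "y": -35, "z": 0, "grip": 0},
    {"rx": 0, "ry": 0, "rz": 0, "x": -34, "y": -35, "z": 0, "grip": 0},
    {"rx": -0.035, "ry": 0.064, "rz": 0.095, "x": 0, "y": 0, "z": 0, "grip": 0},
    {"rx": -0.035, "ry": 0.064, "rz": 0.095, "x": 0, "y": 0, "z": 0, "grip": 0},
  ],
)

```text
time: 3.6
position: [0.5611, -0.2352, 0.373]
eef_rot: [3.083, -0.137, 2.557]
ft_force: [-1.2, -0.1, 0.5]
gripper_width: 1.004
grip_force: 0.0
```

>>> step_arm(
  plan=[
    {"rx": -0.035, "ry": 0.064, "rz": 0.095, "x": 0, "y": 0, "z": 0, "grip": 0},
    {"rx": -0.035, "ry": 0.064, "rz": 0.095, "x": 0, "y": 0, "z": 0, "grip": 0},
    {"rx": -0.035, "ry": 0.064, "rz": 0.095, "x": 0, "y": 0, "z": 0, "grip": 0},
    {"rx": -0.035, "ry": 0.064, "rz": 0.095, "x": 0, "y": 0, "z": 0, "grip": 0},
    {"rx": -0.035, "ry": 0.064, "rz": 0.095, "x": 0, "y": 0, "z": 0, "grip": 0},
    {"rx": -0.035, "ry": 0.064, "rz": 0.095, "x": 0, "y": 0, "z": 0, "grip": 0},
    {"rx": -0.035, "ry": 0.064, "rz": 0.095, "x": 0, "y": 0, "z": 0, "grip": 0},
    {"rx": -0.035, "ry": 0.064, "rz": 0.095, "x": 0, "y": 0, "z": 0, "grip": 0},
  ],
)

```text
time: 4.4
position: [0.5612, -0.2344, 0.3731]
eef_rot: [3.14, -0.704, 1.752]
ft_force: [-0.5, -0.2, 0.3]
gripper_width: 0.997
grip_force: 0.0
```

```bash
python3 - <<'E'
from h import *
p,q,s=cur();print(p,s["q"].round(2),tobox(p));go([.605,-.32,.26],orient(40))
E
```

```text
[ 0.56121513 -0.23435322  0.37312469] [-0.71  0.59  1.08  0.47  2.02 -0.81] [-304.72575453   59.35165501  373.12468563]
t 4.4 TURN [ 0.002 -0.006 -0.001] deg 0.4
shift after turn [-143.3   27.5   27.4]  in current tool [-143.4   27.6   26.7] world [  43.8  -85.6 -113.1]
```

```bash
python3 - <<'E'
from h import *
get_image("wrist")
def wp(d): return d
for d in spot_point("gear","wrist")[:6]: print(np.round(d["centre"],4),round(d["score"],2))
g=np.array([.605,-.294,0]);z=orient(40).as_matrix()[:,2]
go(g+[0,0,.054]+z*(.019-.10),orient(40))
E
```

```text
[ 6.132e-01 -2.015e-01  1.000e-04] 0.82
[ 0.5116 -0.2607 -0.0006] 0.7
t 4.5 TURN [ 0.002 -0.006 -0.001] deg 0.4
shift after turn [-254.6   33.   120.2]  in current tool [-255.3   33.2  118.8] world [  53.8 -109.8 -255.8]
```

>>> step_arm(
  plan=[
    {"rx": 0, "ry": 0, "rz": 0, "x": -42, "y": 5.5, "z": 20, "grip": 0.2},
    {"rx": 0, "ry": 0, "rz": 0, "x": -42, "y": 5.5, "z": 20, "grip": 0.2},
    {"rx": 0, "ry": 0, "rz": 0, "x": -42, "y": 5.5, "z": 20, "grip": 0.2},
    {"rx": 0, "ry": 0, "rz": 0, "x": -42, "y": 5.5, "z": 20, "grip": 0.2},
    {"rx": 0, "ry": 0, "rz": 0, "x": -42, "y": 5.5, "z": 20, "grip": 0.2},
    {"rx": 0, "ry": 0, "rz": 0, "x": -42, "y": 5.5, "z": 20, "grip": 0.3},
    {"rx": 0, "ry": 0, "rz": 0, "x": 0, "y": 0, "z": 0, "grip": 0.3},
  ],
)

```text
time: 5.2
position: [0.6141, -0.3412, 0.1123]
eef_rot: [-3.139, -0.706, 1.755]
ft_force: [1.0, 0.3, -0.2]
gripper_width: 0.712
grip_force: 0.0
```

```bash
python3 - <<'E'
from h import *
im=get_image("wrist");cv2.imwrite("pics/w1.png",im[:,:,::-1])
for d in spot_point("gear","wrist")[:6]: print(np.round(d["centre"],4),round(d["score"],2))
g=np.array([.605,-.294,0]);z=orient(40).as_matrix()[:,2]
go(g+[0,0,.054]+z*.019,orient(40))
E
```

```text
[ 0.7032 -0.2679 -0.0028] 0.91
[ 0.6054 -0.2926 -0.    ] 0.89
[ 0.6139 -0.2022 -0.0017] 0.85
[ 5.152e-01 -2.633e-01  2.000e-04] 0.77
[ 0.5198 -0.3521 -0.004 ] 0.66
t 5.3 TURN [ 0.    -0.003  0.005] deg 0.3
shift after turn [-5.1 -1.7 99.8]  in current tool [-5.4 -1.8 99.8] world [-12.6  58.9 -79.8]
```

View pics/w1.png

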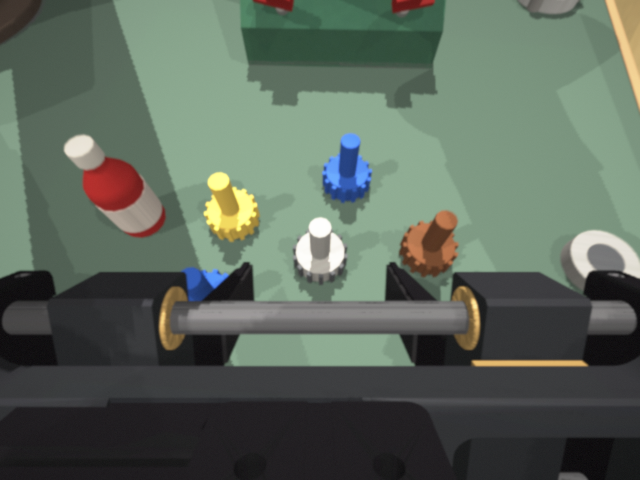

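The wrist view shows the steel gear at (320,258), centred between the fingers. The neighbours are yellow (231,205), blue (347,170), brown (430,243) and the red bottle (120,190), and all are clear.

>>> step_arm(
  plan=[
    {"rx": 0, "ry": 0, "rz": 0, "x": -4, "y": -1.5, "z": 20, "grip": 0.3},
    {"rx": 0, "ry": 0, "rz": 0, "x": 0, "y": 0, "z": 20, "grip": 0.3},
    {"rx": 0, "ry": 0, "rz": 0, "x": 0, "y": 0, "z": 20, "grip": 0.3},
    {"rx": 0, "ry": 0, "rz": 0, "x": 0, "y": 0, "z": 20, "grip": 0.3},
    {"rx": 0, "ry": 0, "rz": 0, "x": 0, "y": 0, "z": 20, "grip": 0.3},
    {"rx": 0, "ry": 0, "rz": 0, "x": 0, "y": 0, "z": 0, "grip": 0.6},
    {"rx": 0, "ry": 0, "rz": 0, "x": 0, "y": 0, "z": 0, "grip": 1},
    {"rx": 0, "ry": 0, "rz": 0, "x": 0, "y": 0, "z": 0, "grip": 1},
  ],
  grip_force=35,
)

```text
time: 6.1
position: [0.6036, -0.282, 0.0424]
eef_rot: [3.135, -0.698, 1.759]
ft_force: [-0.1, 0.2, 0.2]
gripper_width: 0.505
grip_force: 0.0
```

>>> step_arm(
  plan=[
    {"rx": 0, "ry": 0, "rz": 0, "x": 0, "y": 0, "z": 0, "grip": 1},
    {"rx": 0, "ry": 0, "rz": 0, "x": 0, "y": 0, "z": 0, "grip": 1},
  ],
)

```text
time: 6.3
position: [0.6029, -0.2817, 0.0408]
eef_rot: [3.137, -0.7, 1.757]
ft_force: [-0.9, 0.3, 0.0]
gripper_width: 0.335
grip_force: 0.0
```

```bash
python3 - <<'E'
from h import *
p,q,s=cur();print(p.round(4),tobox(p).round(1))
z=orient(40).as_matrix()[:,2]
T=w([2,-45,8+54])+z*.019
h=T.copy();h[2]+=.20
print("over box");go(h,orient(40))
E
```

```text
[ 0.6029 -0.2817  0.0408] [-358.8   26.9   40.8]
over box
t 6.3 TURN [ 0.002 -0.002  0.003] deg 0.2
shift after turn [418.6  71.9  81.5]  in current tool [418.2  73.   82.4] world [  3.  379.9 206.7]
```

>>> step_arm(
  plan=[
    {"rx": 0, "ry": 0, "rz": 0, "x": 0, "y": 0, "z": 0, "grip": 1},
    {"rx": 0, "ry": 0, "rz": 0, "x": 0, "y": 0, "z": 0, "grip": 1},
    {"rx": 0, "ry": 0, "rz": 0, "x": 0, "y": 0, "z": 0, "grip": 1},
    {"rx": 0, "ry": 0, "rz": 0, "x": 0, "y": 0, "z": 0, "grip": 1},
  ],
)

```text
time: 6.7
position: [0.6029, -0.2813, 0.0403]
eef_rot: [3.137, -0.701, 1.757]
ft_force: [0.6, -1.3, 3.3]
gripper_width: 0.026
grip_force: 1.7
```

```bash
python3 - <<'E'
from h import *
im=get_image("wrist")
for d in spot_point("gear","wrist")[:6]: print(np.round(d["centre"],4),round(d["score"],2))
a=get_image("side")
for d in spot_point("gear","side")[:6]: print(np.round(d["centre"],4),round(d["score"],2))
b=get_image("top")
for d in spot_point("gear","top")[:6]: print(np.round(d["centre"],4),round(d["score"],2))
cv2.imwrite("pics/w2.png",np.hstack([cv2.resize(im[150:400,120:520],None,fx=1,fy=1),cv2.resize(a[130:255,140:340],None,fx=2,fy=2)])[:,:,::-1])
p,q,s=cur();print(p,s["gripper_width"],s["grip_force"],s["ft_force"])
E
```

```text
[ 0.6124 -0.2028 -0.    ] 0.92
[ 0.7016 -0.2649 -0.001 ] 0.85
[ 0.5119 -0.2629  0.0013] 0.72
[ 6.038e-01 -2.911e-01 -6.000e-04] 0.59
[ 0.5198 -0.3518 -0.0018] 0.58
[ 0.7061 -0.2672  0.0021] 0.86
[ 6.033e-01 -2.879e-01 -5.000e-04] 0.85
[ 0.5216 -0.3491 -0.0024] 0.7
[ 0.6176 -0.203  -0.0016] 0.67
[ 0.5104 -0.2604  0.0042] 0.61
[ 7.029e-01 -2.696e-01  4.000e-04] 0.75
[ 6.197e-01 -1.992e-01  3.000e-04] 0.67
[ 0.60286737 -0.28128503  0.0403747 ] 0.0032978791656867847 2.120268086437136 [ 0.10434143 -2.80322512  2.57412236]
```

View pics/w2.png

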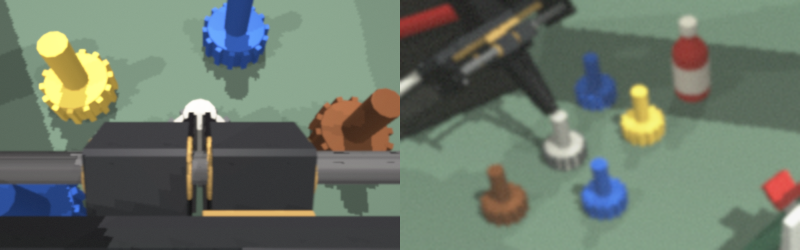

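```bash
python3 - <<'E'
from h import *
p,q,s=cur();z=q.as_matrix()[:,2]
a=get_image("side");b=get_image("top");g=np.array([.604,-.291,0])
a=a.copy()
for P,c in((p,(255,0,0)),(p-z*.019,(255,255,0)),(g,(0,255,0)),(g+[0,0,.066],(0,255,255))):
    u=pix("side",P);print(u.round(1)); cv2.circle(a,tuple(int(round(x)) for x in u),1,c,-1)
print(z.round(3))
for d in cut_out("gear","side")[:6]:
    y,x=np.where(d["region"]);print(round(d["score"],2),x.min(),x.max(),y.min(),y.max())
cv2.imwrite("pics/s2.png",cv2.resize(a[150:240,170:280],None,fx=6,fy=6,interpolation=cv2.INTER_CUBIC)[:,:,::-1])
E
```

```text
[223.1 197.5]
[218.3 190.6]
[222.9 208. ]
[218.5 187.3]
[-0.115  0.634 -0.764]
0.93 180 204 212 243
0.89 211 233 185 214
0.67 227 247 156 185
0.61 230 253 209 239
0.61 250 272 173 202
```

View pics/s2.png

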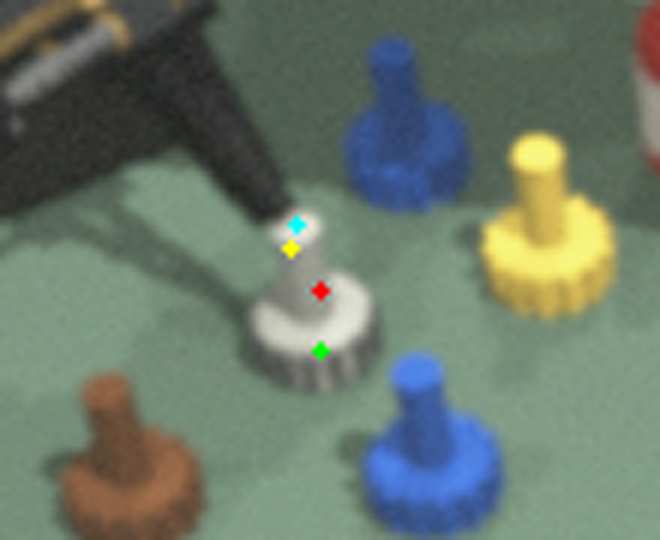

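The side view shows the fingertips stopping at the top edge of the shaft, near crop (280,212), although the reported TCP (red) lies past the shaft. The tips therefore appear to end about 30 mm short of the reported TCP. The gear still stands. I'll back off and measure the real tool in pictures with axis marks.

>>> step_arm(
  plan=[
    {"rx": 0, "ry": 0, "rz": 0, "x": 0, "y": 0, "z": -30, "grip": 0.9},
    {"rx": 0, "ry": 0, "rz": 0, "x": 0, "y": 0, "z": -40, "grip": 0.7},
    {"rx": 0, "ry": 0, "rz": 0, "x": 0, "y": 0, "z": 0, "grip": 0.7},
    {"rx": 0, "ry": 0, "rz": 0, "x": 0, "y": 0, "z": 0, "grip": 0.7},
  ],
)

```text
time: 7.55
position: [0.6107, -0.3256, 0.0934]
eef_rot: [3.138, -0.701, 1.756]
ft_force: [-0.8, 1.2, -0.5]
gripper_width: 0.27
grip_force: 0.0
```

```bash
python3 - <<'E'
from h import *
p,q,s=cur();Q=q.as_matrix();print(p,s["gripper_width"])
out=[]
for c,(r0,r1,c0,c1) in(("side",(80,230,130,280)),("top",(170,320,390,540))):
    a=get_image(c)
    f=4;b=cv2.resize(a[r0:r1,c0:c1],None,fx=f,fy=f,interpolation=cv2.INTER_CUBIC)
    b=b[:, :400] if c=="side" else b[:, :400]
    for k in(0,20,40,60,80,100,120):
        u=(pix(c,p-Q[:,2]*k/1000)-[c0,r0]+.5)*f;cv2.circle(b,tuple(int(x) for x in u),3,(255,0,0) if k==0 else (0,255,255),-1);print(c,k,u.round())
    out.append(b)
cv2.imwrite("pics/m3.png",np.hstack(out)[:,:,::-1])
E
```

```text
[ 0.61067859 -0.32560528  0.09336843] 0.2700921024760344
side 0 [303. 369.]
side 20 [282. 339.]
side 40 [261. 309.]
side 60 [239. 278.]
side 80 [218. 247.]
side 100 [196. 215.]
side 120 [173. 183.]
top 0 [406. 228.]
top 20 [441. 218.]
top 40 [478. 208.]
top 60 [515. 197.]
top 80 [554. 187.]
top 100 [593. 176.]
top 120 [634. 165.]
```

View pics/m3.png

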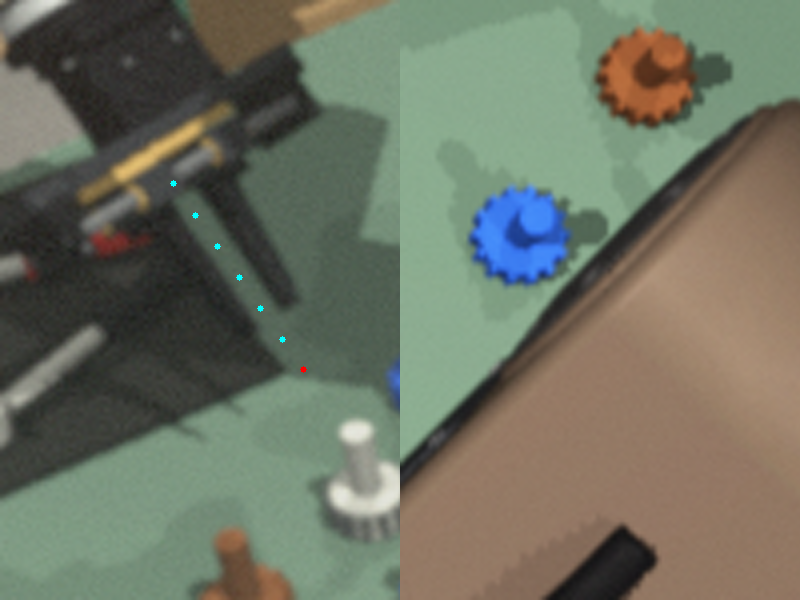

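The picture shows the real finger ends near mark 35 and the gripper front near mark 115. The whole real tool therefore sits about 31 mm behind the reported TCP, which agrees with the contact seen on the shaft top. I'll use real tip = TCP − 31 mm along tool z.

```bash
cat >> h.py <<'E'
K=.031
def gotip(tip,Q): go(np.array(tip)+Q.as_matrix()[:,2]*K,Q)
def gograsp(g,Q): go(np.array(g)+Q.as_matrix()[:,2]*(K+.019),Q)
E
python3 - <<'E'
from h import *
get_image("wrist")
for d in spot_point("gear","wrist")[:6]: print(np.round(d["centre"],4),round(d["score"],2))
gograsp([.604,-.2915,.054],orient(40))
E
```

```text
[ 0.6138 -0.199  -0.0011] 0.94
[ 0.7043 -0.2671  0.001 ] 0.8
[ 0.5129 -0.2649 -0.0011] 0.73
[ 6.042e-01 -2.938e-01 -2.000e-04] 0.61
t 7.75 TURN [-0.    -0.005  0.002] deg 0.3
shift after turn [  1.   -0.4 101.2]  in current tool [  0.5  -0.4 101.2] world [-12.4  64.7 -76.9]
```

>>> step_arm(
  plan=[
    {"rx": 0, "ry": 0, "rz": 0, "x": 0, "y": 0, "z": 0, "grip": 0.55},
    {"rx": 0, "ry": 0, "rz": 0, "x": 0, "y": 0, "z": 20, "grip": 0.55},
    {"rx": 0, "ry": 0, "rz": 0, "x": 0, "y": 0, "z": 20, "grip": 0.55},
    {"rx": 0, "ry": 0, "rz": 0, "x": 0, "y": 0, "z": 20, "grip": 0.55},
    {"rx": 0, "ry": 0, "rz": 0, "x": 0, "y": 0, "z": 20, "grip": 0.55},
    {"rx": 0, "ry": 0, "rz": 0, "x": 0, "y": 0, "z": 20, "grip": 0.55},
    {"rx": 0, "ry": 0, "rz": 0, "x": 0, "y": 0, "z": 0, "grip": 1},
    {"rx": 0, "ry": 0, "rz": 0, "x": 0, "y": 0, "z": 0, "grip": 1},
  ],
)

```text
time: 8.55
position: [0.5995, -0.2622, 0.0175]
eef_rot: [3.138, -0.701, 1.757]
ft_force: [-0.3, 0.2, 0.5]
gripper_width: 0.333
grip_force: 0.0
```

>>> step_arm(
  plan=[
    {"rx": 0, "ry": 0, "rz": 0, "x": 0, "y": 0, "z": 0, "grip": 1},
    {"rx": 0, "ry": 0, "rz": 0, "x": 0, "y": 0, "z": 0, "grip": 1},
    {"rx": 0, "ry": 0, "rz": 0, "x": 0, "y": 0, "z": 0, "grip": 1},
    {"rx": 0, "ry": 0, "rz": 0, "x": 0, "y": 0, "z": 0, "grip": 1},
  ],
)

```text
time: 8.95
position: [0.5997, -0.2628, 0.018]
eef_rot: [3.136, -0.7, 1.757]
ft_force: [1.5, -2.1, 4.4]
gripper_width: 0.185
grip_force: 35.0
```

```bash
python3 - <<'E'
from h import *
T=w([2,-45,8])+np.array([-.005,.0305,.018])
p,q,s=cur()
print("lift");go(p+[0,0,.17],q);print("hover");go(T+[0,0,.15],orient(40));print("final");go(T,orient(40))
E
```

```text
lift
t 8.95 TURN [0. 0. 0.] deg 0.0
shift after turn [ 109.5    0.7 -130. ]  in current tool [ 109.5    0.7 -130. ] world [  0.   0. 170.]
hover
t 8.95 TURN [ 0.003 -0.002  0.003] deg 0.3
shift after turn [387.   72.3 118.4]  in current tool [386.6  73.2 119.3] world [  3.5 379.5 158. ]
final
t 8.95 TURN [ 0.003 -0.002  0.003] deg 0.3
shift after turn [290.6  72.3 233.3]  in current tool [290.   72.6 234. ] world [  3.5 379.5   8. ]
```

>>> step_arm(
  plan=[
    {"rx": 0, "ry": 0, "rz": 0, "x": 14, "y": 0, "z": -16, "grip": 1},
    {"rx": 0, "ry": 0, "rz": 0, "x": 22, "y": 0, "z": -26, "grip": 1},
    {"rx": 0, "ry": 0, "rz": 0, "x": 27, "y": 0, "z": -32, "grip": 1},
    {"rx": 0, "ry": 0, "rz": 0, "x": 27, "y": 0, "z": -32, "grip": 1},
    {"rx": 0, "ry": 0, "rz": 0, "x": 20, "y": 0, "z": -24, "grip": 1},
    {"rx": 0, "ry": 0, "rz": 0, "x": 14, "y": 4, "z": 12, "grip": 1},
    {"rx": 0, "ry": 0, "rz": 0, "x": 28, "y": 7, "z": 25, "grip": 1},
    {"rx": 0, "ry": 0, "rz": 0, "x": 28, "y": 7, "z": 25, "grip": 1},
  ],
)

```text
time: 9.75
position: [0.5989, -0.166, 0.1864]
eef_rot: [3.138, -0.7, 1.756]
ft_force: [1.0, 0.2, -2.5]
gripper_width: 0.188
grip_force: 35.0
```

>>> step_arm(
  plan=[
    {"rx": 0, "ry": 0, "rz": 0, "x": 28, "y": 8, "z": 25, "grip": 1},
    {"rx": 0, "ry": 0, "rz": 0, "x": 28, "y": 8, "z": 25, "grip": 1},
    {"rx": 0, "ry": 0, "rz": 0, "x": 28, "y": 8, "z": 25, "grip": 1},
    {"rx": 0, "ry": 0, "rz": 0, "x": 28, "y": 8, "z": 25, "grip": 1},
    {"rx": 0, "ry": 0, "rz": 0, "x": 28, "y": 8, "z": 25, "grip": 1},
    {"rx": 0, "ry": 0, "rz": 0, "x": 28, "y": 8, "z": 25, "grip": 1},
    {"rx": 0, "ry": 0, "rz": 0, "x": 28, "y": 8, "z": 25, "grip": 1},
    {"rx": 0, "ry": 0, "rz": 0, "x": 14, "y": 2, "z": 10, "grip": 1},
  ],
)

```text
time: 10.55
position: [0.6044, 0.1219, 0.1805]
eef_rot: [3.138, -0.701, 1.759]
ft_force: [-1.0, -0.7, -3.1]
gripper_width: 0.183
grip_force: 35.0
```

```bash
python3 - <<'E'
from h import *
p,q,s=cur();print(p,s["gripper_width"],s["grip_force"])
T=w([2,-45,8])+np.array([-.005,.0305,.018])
print("hover");go(T+[0,0,.15],orient(40));print("final");go(T,orient(40))
a=get_image("wrist");cv2.imwrite("pics/w4.png",a[:,:,::-1])
for l in("sill_mid","lid_hinge","pivot_left","pivot_right","piston"):
    for d in spot_point(l,"wrist")[:1]: print(l,np.round(d["centre"],4),tobox(d["centre"]).round(1),round(d["score"],2))
b=get_image("side");t=get_image("top")
for c in("side","top"):
    for d in spot_point("gear",c)[:5]: print(c,np.round(d["centre"],4),tobox(d["centre"]).round(),round(d["score"],2))
cv2.imwrite("pics/c4.png",np.hstack([cv2.resize(b[100:350,180:445],(424,400)),cv2.resize(t[140:330,200:380],(379,400))])[:,:,::-1])
E
```

```text
[0.60442492 0.12189685 0.18050443] 0.183122756003351 34.9998414516449
hover
t 10.55 TURN [-0.001 -0.003  0.005] deg 0.3
shift after turn [-6.6 -2.2  0.3]  in current tool [-6.6 -2.2  0.3] world [-1.2 -5.2 -4.5]
final
t 10.55 TURN [-0.001 -0.003  0.005] deg 0.3
shift after turn [-103.    -2.2  115.2]  in current tool [-103.4   -2.6  114.9] world [  -1.2   -5.2 -154.5]
lid_hinge [0.556  0.1249 0.1656] [ 49.5  -0.7 165.6] 0.74
side [0.6111 0.0914 0.1577] [  7. -49. 158.] 0.8
side [ 0.7038 -0.2667  0.0008] [-362.  -75.    1.] 0.77
side [ 5.102e-01 -2.638e-01  5.000e-04] [-324.  115.    0.] 0.71
side [ 0.5213 -0.3498 -0.0057] [-411.  120.   -6.] 0.69
side [ 0.6149 -0.1987 -0.0017] [-279.    0.   -2.] 0.6
top [ 0.5213 -0.3494  0.0016] [-411.  119.    2.] 0.96
top [ 7.016e-01 -2.694e-01 -3.000e-04] [-365.  -72.   -0.] 0.71
top [ 0.509  -0.2614 -0.0012] [-322.  116.   -1.] 0.7
top [0.6082 0.0885 0.1604] [  4. -45. 160.] 0.61
top [ 0.6161 -0.1984  0.003 ] [-279.   -1.    3.] 0.54
```

View pics/c4.png

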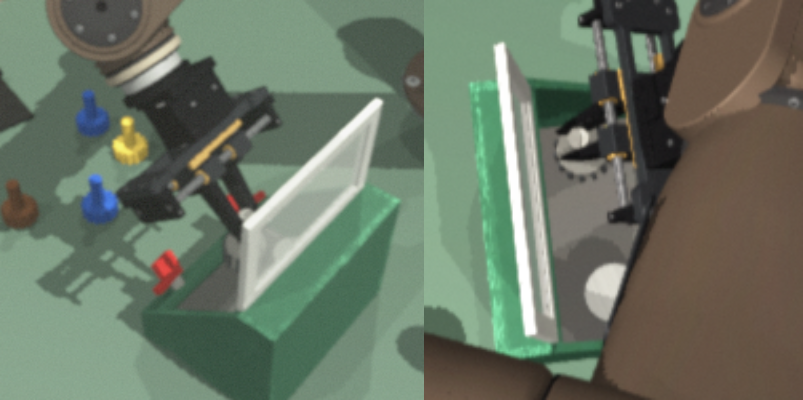

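The picture shows the gear hanging upright over the right half of the opening, clear of the lid, buttons and piston. I lower it now.

>>> step_arm(
  plan=[
    {"rx": 0, "ry": 0, "rz": 0, "x": -8, "y": -2, "z": 3, "grip": 1},
    {"rx": 0, "ry": 0, "rz": 0, "x": -16, "y": 0, "z": 19, "grip": 1},
    {"rx": 0, "ry": 0, "rz": 0, "x": -16, "y": 0, "z": 19, "grip": 1},
    {"rx": 0, "ry": 0, "rz": 0, "x": -16, "y": 0, "z": 19, "grip": 1},
    {"rx": 0, "ry": 0, "rz": 0, "x": -16, "y": 0, "z": 19, "grip": 1},
    {"rx": 0, "ry": 0, "rz": 0, "x": -16, "y": 0, "z": 19, "grip": 1},
    {"rx": 0, "ry": 0, "rz": 0, "x": -6, "y": 0, "z": 8, "grip": 1},
    {"rx": 0, "ry": 0, "rz": 0, "x": 0, "y": 0, "z": 0, "grip": 1},
  ],
)

```text
time: 11.85
position: [0.6038, 0.1151, 0.0366]
eef_rot: [3.141, -0.702, 1.755]
ft_force: [-0.1, 0.1, -2.9]
gripper_width: 0.182
grip_force: 35.0
```

```bash
python3 - <<'E'
from h import *
p,q,s=cur();print(p,s["ft_force"])
T=w([-2,-45,8])+np.array([-.005,.0305,.018])
go(T,orient(40))
E
```

```text
[0.60381275 0.11509795 0.03663669] [-0.14753864  0.07721908 -2.91073249]
t 11.85 TURN [-0.    -0.004  0.001] deg 0.2
shift after turn [-8.6 -0.3  6.7]  in current tool [-8.6 -0.3  6.6] world [  0.1  -2.3 -10.6]
```

>>> step_arm(
  plan=[
    {"rx": 0, "ry": 0, "rz": 0, "x": -3.2, "y": 0, "z": 3.8, "grip": 1},
    {"rx": 0, "ry": 0, "rz": 0, "x": -1.9, "y": 0, "z": 2.3, "grip": 1},
    {"rx": 0, "ry": 0, "rz": 0, "x": -0.8, "y": 0, "z": 1, "grip": 1},
    {"rx": 0, "ry": 0, "rz": 0, "x": 0, "y": 0, "z": 0, "grip": 1},
  ],
)

```text
time: 12.25
position: [0.6045, 0.1153, 0.029]
eef_rot: [3.137, -0.701, 1.757]
ft_force: [-1.0, 0.1, -1.2]
gripper_width: 0.181
grip_force: 35.0
```

>>> step_arm(
  plan=[
    {"rx": 0, "ry": 0, "rz": 0, "x": -0.7, "y": 0, "z": 0.8, "grip": 1},
    {"rx": 0, "ry": 0, "rz": 0, "x": 0, "y": 0, "z": 0, "grip": 1},
  ],
)

```text
time: 12.45
position: [0.6045, 0.1153, 0.0278]
eef_rot: [3.138, -0.701, 1.757]
ft_force: [0.1, -0.6, -2.1]
gripper_width: 0.181
grip_force: 35.0
```

>>> step_arm(
  plan=[
    {"rx": 0, "ry": 0, "rz": 0, "x": -0.7, "y": 0, "z": 0.8, "grip": 1},
    {"rx": 0, "ry": 0, "rz": 0, "x": 0, "y": 0, "z": 0, "grip": 1},
  ],
)

```text
time: 12.65
position: [0.6044, 0.1153, 0.0265]
eef_rot: [3.138, -0.701, 1.757]
ft_force: [-0.7, -0.8, -1.3]
gripper_width: 0.184
grip_force: 35.0
```

>>> step_arm(
  plan=[
    {"rx": 0, "ry": 0, "rz": 0, "x": -0.7, "y": 0, "z": 0.8, "grip": 1},
    {"rx": 0, "ry": 0, "rz": 0, "x": 0, "y": 0, "z": 0, "grip": 1},
  ],
)

```text
time: 12.85
position: [0.6046, 0.1153, 0.026]
eef_rot: [3.137, -0.701, 1.757]
ft_force: [-0.2, -0.2, 3.3]
gripper_width: 0.183
grip_force: 35.0
```

>>> step_arm(
  plan=[
    {"rx": 0, "ry": 0, "rz": 0, "x": 0, "y": 0, "z": 0, "grip": 0.7},
    {"rx": 0, "ry": 0, "rz": 0, "x": 0, "y": 0, "z": 0, "grip": 0.6},
    {"rx": 0, "ry": 0, "rz": 0, "x": 0, "y": 0, "z": 0, "grip": 0.6},
    {"rx": 0, "ry": 0, "rz": 0, "x": 0, "y": 0, "z": 0, "grip": 0.6},
  ],
)

```text
time: 13.25
position: [0.6044, 0.1153, 0.0254]
eef_rot: [3.138, -0.701, 1.757]
ft_force: [-0.4, -0.2, 0.2]
gripper_width: 0.395
grip_force: 0.0
```

>>> step_arm(
  plan=[
    {"rx": 0, "ry": 0, "rz": 0, "x": 0, "y": 0, "z": -15, "grip": 0.6},
    {"rx": 0, "ry": 0, "rz": 0, "x": 0, "y": 0, "z": -30, "grip": 0.6},
    {"rx": 0, "ry": 0, "rz": 0, "x": 0, "y": 0, "z": -40, "grip": 0.6},
    {"rx": 0, "ry": 0, "rz": 0, "x": 0, "y": 0, "z": -40, "grip": 0.8},
    {"rx": 0, "ry": 0, "rz": 0, "x": 0, "y": 0, "z": 0, "grip": 1},
  ],
)

```text
time: 13.75
position: [0.6212, 0.0322, 0.1253]
eef_rot: [3.13, -0.697, 1.759]
ft_force: [0.4, 0.1, -0.7]
gripper_width: 0.284
grip_force: 0.0
```

```bash
python3 - <<'E'
from h import *
p,q,s=cur();print(p,tobox(p),s["gripper_width"],s["q"].round(2))
im=get_image("wrist")
for l in("gear","piston","pivot_left","pivot_right","lid_edge","sill_mid"):
    for d in spot_point(l,"wrist")[:3]: print(l,np.round(d["centre"],4),tobox(d["centre"]).round(1),round(d["score"],2))
cv2.imwrite("pics/w5.png",im[:,:,::-1])
E
```

```text
[0.62122825 0.03215869 0.12531038] [-53.52209465 -48.01171588 125.31037807] 0.28407248180785566 [-0.34  0.69  1.55  0.62  1.33 -0.81]
gear [0.6089 0.0831 0.0065] [ -1.2 -45.1   6.5] 0.95
piston [0.4991 0.0679 0.0111] [ 3.8 65.6 11.1] 0.55
pivot_left [ 0.5136 -0.0301  0.0898] [-95.2  69.1  89.8] 0.56
pivot_left [ 5.659e-01  7.180e-02 -5.000e-04] [-4.5 -0.8 -0.5] 0.15
pivot_right [ 0.643  -0.0107  0.0868] [-99.6 -61.6  86.8] 0.57
```

```bash
python3 - <<'E'
from h import *
p,q,s=cur()
print("up");go(p+[0,0,.26],q)
print("behind high");gotip(w([85,0,385]),orient(0))
print("behind low");gotip(w([85,0,270]),orient(0))
E
```

```text
up
t 14.1 TURN [0. 0. 0.] deg 0.0
shift after turn [ 167.9    0.3 -198.6]  in current tool [ 167.9    0.3 -198.6] world [  0.   0. 260.]
behind high
t 14.1 TURN [ 0.001 -0.702  0.002] deg 40.2
shift after turn [ 133.6  -46.  -233.7]  in current tool [253.  -45.5 -92.2] world [-69.5 123.  233.7]
behind low
t 14.1 TURN [ 0.001 -0.702  0.002] deg 40.2
shift after turn [ 133.6  -46.  -118.7]  in current tool [178.8 -45.6  -4.4] world [-69.5 123.  118.7]
```

>>> step_arm(
  plan=[
    {"rx": 0, "ry": 0, "rz": 0, "x": 28, "y": 0, "z": -33, "grip": 1},
    {"rx": 0, "ry": 0, "rz": 0, "x": 28, "y": 0, "z": -33, "grip": 1},
    {"rx": 0, "ry": 0, "rz": 0, "x": 28, "y": 0, "z": -33, "grip": 1},
    {"rx": 0, "ry": 0, "rz": 0, "x": 28, "y": 0, "z": -33, "grip": 1},
    {"rx": 0, "ry": 0, "rz": 0, "x": 28, "y": 0, "z": -33, "grip": 1},
    {"rx": 0, "ry": 0, "rz": 0, "x": 28, "y": 0, "z": -33, "grip": 1},
    {"rx": 0, "ry": -0.14, "rz": 0, "x": 0, "y": 0, "z": 0, "grip": 1},
    {"rx": 0, "ry": -0.14, "rz": 0, "x": 0, "y": 0, "z": 0, "grip": 1},
  ],
)

```text
time: 14.9
position: [0.6185, 0.0357, 0.3811]
eef_rot: [3.137, -0.416, 1.755]
ft_force: [0.7, 0.8, -0.2]
gripper_width: 0.005
grip_force: 0.0
```

>>> step_arm(
  plan=[
    {"rx": 0, "ry": -0.14, "rz": 0, "x": 0, "y": 0, "z": 0, "grip": 1},
    {"rx": 0, "ry": -0.14, "rz": 0, "x": 0, "y": 0, "z": 0, "grip": 1},
    {"rx": 0, "ry": -0.142, "rz": 0, "x": 0, "y": 0, "z": 0, "grip": 1},
    {"rx": 0, "ry": 0, "rz": 0, "x": 44, "y": -15, "z": 0, "grip": 1},
    {"rx": 0, "ry": 0, "rz": 0, "x": 44, "y": -15, "z": 0, "grip": 1},
    {"rx": 0, "ry": 0, "rz": 0, "x": 45, "y": -15, "z": 0, "grip": 1},
    {"rx": 0, "ry": 0, "rz": 0, "x": 0, "y": 0, "z": 0, "grip": 1},
  ],
)

```text
time: 15.6
position: [0.5469, 0.1634, 0.3806]
eef_rot: [3.139, -0.0, 1.76]
ft_force: [0.8, -0.3, -0.0]
gripper_width: 0.007
grip_force: 0.0
```

```bash
python3 - <<'E'
from h import *
p,q,s=cur();print(tobox(p))
gotip(w([85,0,265]),orient(0))
for c in ("side","top"):
    get_image(c)
    for l in("lid_edge","lid_hinge"):
        for d in spot_point(l,c)[:1]: print(l,tobox(d["centre"]).round(1),round(d["score"],2))
    for d in spot_point("gear",c)[:6]:
        if d["centre"][1]>0:print("gear",tobox(d["centre"]).round(1))
E
```

```text
[ 89.0658253    1.30634034 380.61253034]
t 15.6 TURN [ 0.002 -0.     0.007] deg 0.4
shift after turn [ -4.1   1.3 146.6]  in current tool [ -4.1   0.9 146.6] world [   2.    -3.8 -146.6]
lid_edge [ 57.4   1.  299.5] 0.71
lid_hinge [ 48.2  -1.5 165.1] 0.75
lid_edge [ 48.6  -3.  299.2] 0.6
lid_hinge [ 48.8  -2.5 166.7] 0.91
gear [  0.4 -46.4   6.9]
```

>>> step_arm(
  plan=[
    {"rx": 0, "ry": 0, "rz": 0, "x": 0, "y": 0, "z": 40, "grip": 1},
    {"rx": 0, "ry": 0, "rz": 0, "x": 0, "y": 0, "z": 40, "grip": 1},
    {"rx": 0, "ry": 0, "rz": 0, "x": 0, "y": 0, "z": 40, "grip": 1},
    {"rx": 0, "ry": 0, "rz": 0, "x": 0, "y": 0, "z": 20, "grip": 1},
    {"rx": 0, "ry": 0, "rz": 0, "x": -10, "y": 0, "z": 0, "grip": 1},
    {"rx": 0, "ry": 0, "rz": 0, "x": -10, "y": 0, "z": 0, "grip": 1},
    {"rx": 0, "ry": 0, "rz": 0, "x": -10, "y": 0, "z": 0, "grip": 1},
    {"rx": 0, "ry": 0, "rz": 0, "x": -10, "y": 0, "z": 0, "grip": 1},
  ],
)

```text
time: 16.8
position: [0.5577, 0.1187, 0.2416]
eef_rot: [3.137, 0.001, 1.754]
ft_force: [-0.6, 2.2, -3.2]
gripper_width: 0.004
grip_force: 1.4
```

>>> step_arm(
  plan=[
    {"rx": 0, "ry": 0, "rz": 0, "x": -12, "y": 0, "z": 2, "grip": 1},
    {"rx": 0, "ry": 0, "rz": 0, "x": -13, "y": 0, "z": 3, "grip": 1},
    {"rx": 0, "ry": 0, "rz": 0, "x": -12, "y": 0, "z": 6, "grip": 1},
    {"rx": 0, "ry": 0, "rz": 0, "x": -12, "y": 0, "z": 7, "grip": 1},
    {"rx": 0, "ry": 0, "rz": 0, "x": -10, "y": 0, "z": 9, "grip": 1},
    {"rx": 0, "ry": 0, "rz": 0, "x": -10, "y": 0, "z": 10, "grip": 1},
    {"rx": 0, "ry": 0, "rz": 0, "x": -8, "y": 0, "z": 11, "grip": 1},
    {"rx": 0, "ry": 0, "rz": 0, "x": -7, "y": 0, "z": 12, "grip": 1},
  ],
)

```text
time: 17.6
position: [0.5729, 0.0362, 0.1795]
eef_rot: [3.139, 0.001, 1.754]
ft_force: [-1.4, -0.6, 2.0]
gripper_width: 0.005
grip_force: 1.1
```

>>> step_arm(
  plan=[
    {"rx": 0, "ry": 0, "rz": 0, "x": -4, "y": 0, "z": 13, "grip": 1},
    {"rx": 0, "ry": 0, "rz": 0, "x": -4, "y": 0, "z": 13, "grip": 1},
    {"rx": 0, "ry": 0, "rz": 0, "x": -2, "y": 0, "z": 9, "grip": 1},
    {"rx": 0, "ry": 0, "rz": 0, "x": 0, "y": 0, "z": 9, "grip": 1},
  ],
)

```text
time: 18.0
position: [0.5747, 0.027, 0.1356]
eef_rot: [3.139, 0.001, 1.755]
ft_force: [-0.3, -1.8, 1.8]
gripper_width: 0.004
grip_force: 1.4
```

```bash
python3 - <<'E'
from h import *
p,q,s=cur();print(tobox(p-q.as_matrix()[:,2]*K),s["ft_force"])
for c in ("side","top"):
    get_image(c)
    for l in("lid_edge",):
        for d in spot_point(l,c)[:1]:
            e=tobox(d["centre"]);print(l,e.round(1),round(d["score"],2),"lid",np.deg2rad(220)-np.arctan2(e[2]-168,e[0]-45)%(2*np.pi))
E
```

```text
[-50.12951384  -1.22750148 166.62385684] [-0.32246525 -1.82292602  1.8477887 ]
lid_edge [-93.    6.2 160.6] 0.71 lid 0.644562029087874
```

>>> step_arm(
  plan=[
    {"rx": 0, "ry": 0, "rz": 0, "x": 0, "y": 0, "z": 8, "grip": 1},
    {"rx": 0, "ry": 0, "rz": 0, "x": 1, "y": 0, "z": 8, "grip": 1},
    {"rx": 0, "ry": 0, "rz": 0, "x": 2, "y": 0, "z": 7, "grip": 1},
    {"rx": 0, "ry": 0, "rz": 0, "x": 2, "y": 0, "z": 7, "grip": 1},
    {"rx": 0, "ry": 0, "rz": 0, "x": 3, "y": 0, "z": 6, "grip": 1},
    {"rx": 0, "ry": 0, "rz": 0, "x": 3, "y": 0, "z": 6, "grip": 1},
    {"rx": 0, "ry": 0, "rz": 0, "x": 3, "y": 0, "z": 4, "grip": 1},
  ],
)

```text
time: 18.9
position: [0.5721, 0.041, 0.0899]
eef_rot: [3.139, 0.001, 1.755]
ft_force: [1.7, -3.6, 1.6]
gripper_width: 0.003
grip_force: 1.4
```

```bash
python3 - <<'E'
from h import *
p,q,s=cur();t=tobox(p-q.as_matrix()[:,2]*K);print(t,s["ft_force"])
n=np.array([-np.sin(np.deg2rad(40)),0,np.cos(np.deg2rad(40))]);print("corner height over face",(t+[10,0,0]-[-59,0,76])@n,(t+[13,0,0]-[-59,0,76])@n)
for c in ("side","top"):
    get_image(c)
    for l in("lid_edge",):
        for d in spot_point(l,c)[:1]:
            e=tobox(d["centre"]);print(l,e.round(1),round(d["score"],2),"lid",np.deg2rad(220)-np.arctan2(e[2]-168,e[0]-45)%(2*np.pi))
E
```

```text
[-35.85601677  -1.24155632 120.86075673] [ 1.74543433 -3.59006214  1.61178765]
corner height over face 13.060791648170687 11.132428819111068
lid_edge [-64.6   5.3  85.5] 0.87 lid 0.05284545877287172
```

>>> step_arm(
  plan=[
    {"rx": 0, "ry": 0, "rz": 0, "x": 1, "y": 0, "z": 2.5, "grip": 1},
    {"rx": 0, "ry": 0, "rz": 0, "x": 0.5, "y": 0, "z": 1.5, "grip": 1},
    {"rx": 0, "ry": 0, "rz": 0, "x": 0, "y": 0, "z": 0, "grip": 1},
  ],
)

```text
time: 19.4
position: [0.572, 0.0424, 0.0865]
eef_rot: [3.139, 0.001, 1.754]
ft_force: [-0.6, -0.0, 2.0]
gripper_width: 0.003
grip_force: 0.6
```

>>> step_arm(
  plan=[
    {"rx": 0, "ry": 0, "rz": 0, "x": 0, "y": 0, "z": 2, "grip": 1},
    {"rx": 0, "ry": 0, "rz": 0, "x": 0, "y": 0, "z": 1, "grip": 1},
    {"rx": 0, "ry": 0, "rz": 0, "x": 0, "y": 0, "z": 0, "grip": 1},
  ],
)

```text
time: 19.7
position: [0.5726, 0.042, 0.0849]
eef_rot: [3.137, 0.002, 1.755]
ft_force: [-2.6, -2.4, 14.0]
gripper_width: 0.003
grip_force: 6.4
```

The lid is pressed shut, with 14 N of reaction. Next is the left button.

>>> step_arm(
  plan=[
    {"rx": 0, "ry": 0, "rz": 0, "x": 0, "y": 0, "z": -20, "grip": 1},
    {"rx": 0, "ry": 0, "rz": 0, "x": 0, "y": 0, "z": -40, "grip": 0.8},
    {"rx": 0, "ry": 0, "rz": 0, "x": 0, "y": 0, "z": -45, "grip": 0.6},
    {"rx": 0, "ry": 0, "rz": 0, "x": 0, "y": 0, "z": -45, "grip": 0.6},
  ],
)

```text
time: 20.1
position: [0.5712, 0.0424, 0.2349]
eef_rot: [3.14, 0.001, 1.754]
ft_force: [1.2, 1.4, 0.2]
gripper_width: 0.201
grip_force: 0.0
```

```bash
cat >> h.py <<'E'
N=np.array([-np.sin(np.deg2rad(40)),0,np.cos(np.deg2rad(40))]);A=np.array([np.cos(np.deg2rad(40)),0,np.sin(np.deg2rad(40))])
def face(t,y,h): return w(np.array([-90,y,50])+t*A+h*N)
E
python3 - <<'E'
from h import *
p,q,s=cur();print(s["q"].round(2))
for c in ("side","top"):
    get_image(c)
    for l in("lid_edge","pivot_left","pivot_right"):
        for d in spot_point(l,c)[:1]: print(c,l,tobox(d["centre"]).round(1),round(d["score"],2))
gotip(face(22,70,90),orient(40,90))
E
```

```text
[-0.04  0.37  1.62 -0.    1.15 -0.22]
side lid_edge [-63.8   1.8  79.9] 0.56
side pivot_left [-92.8  67.2  86. ] 0.87
side pivot_right [-95.2 -68.9  83.1] 0.61
top pivot_left [-94.9  73.   87.7] 0.61
t 20.5 TURN [0.547 0.547 1.502] deg 96.8
shift after turn [-70.6 137.7  44.7]  in current tool [-76.6 -70.7 122.7] world [ -55.5  -88.3 -122.7]
```

>>> step_arm(
  plan=[
    {"rx": 0.0456, "ry": 0.0456, "rz": 0.1252, "x": 0, "y": 0, "z": 0, "grip": 0.6},
    {"rx": 0.0456, "ry": 0.0456, "rz": 0.1252, "x": 0, "y": 0, "z": 0, "grip": 0.6},
    {"rx": 0.0456, "ry": 0.0456, "rz": 0.1252, "x": 0, "y": 0, "z": 0, "grip": 0.6},
    {"rx": 0.0456, "ry": 0.0456, "rz": 0.1252, "x": 0, "y": 0, "z": 0, "grip": 0.6},
    {"rx": 0.0456, "ry": 0.0456, "rz": 0.1252, "x": 0, "y": 0, "z": 0, "grip": 0.6},
    {"rx": 0.0456, "ry": 0.0456, "rz": 0.1252, "x": 0, "y": 0, "z": 0, "grip": 0.6},
    {"rx": 0.0456, "ry": 0.0456, "rz": 0.1252, "x": 0, "y": 0, "z": 0, "grip": 0.6},
    {"rx": 0.0456, "ry": 0.0456, "rz": 0.1252, "x": 0, "y": 0, "z": 0, "grip": 0.6},
  ],
)

```text
time: 21.3
position: [0.5716, 0.0424, 0.2323]
eef_rot: [-2.661, -0.128, 0.694]
ft_force: [0.3, -0.4, -0.2]
gripper_width: 0.397
grip_force: 0.0
```

>>> step_arm(
  plan=[
    {"rx": 0.0456, "ry": 0.0456, "rz": 0.1252, "x": 0, "y": 0, "z": 0, "grip": 0.6},
    {"rx": 0.0456, "ry": 0.0456, "rz": 0.1252, "x": 0, "y": 0, "z": 0, "grip": 0.6},
    {"rx": 0.0456, "ry": 0.0456, "rz": 0.1252, "x": 0, "y": 0, "z": 0, "grip": 0.6},
    {"rx": 0.0456, "ry": 0.0456, "rz": 0.1252, "x": 0, "y": 0, "z": 0, "grip": 0.6},
    {"rx": 0, "ry": 0, "rz": 0, "x": -20, "y": 37, "z": 0, "grip": 0.6},
    {"rx": 0, "ry": 0, "rz": 0, "x": -25, "y": 40, "z": 0, "grip": 0.6},
    {"rx": 0, "ry": 0, "rz": 0, "x": -25, "y": 40, "z": 0, "grip": 0.6},
    {"rx": 0, "ry": 0, "rz": 0, "x": 0, "y": 20, "z": 15, "grip": 0.6},
  ],
)

```text
time: 22.1
position: [0.5185, -0.0666, 0.1319]
eef_rot: [-2.443, -0.0, 0.179]
ft_force: [1.1, 0.9, -0.9]
gripper_width: 0.4
grip_force: 0.0
```

```bash
python3 - <<'E'
from h import *
p,q,s=cur();print(s["q"].round(2),s["gripper_width"])
im=get_image("wrist");cv2.imwrite("pics/w6.png",im[:,:,::-1])
for l in("pivot_left","pivot_right","lid_edge","sill_mid"):
    for d in spot_point(l,"wrist")[:2]: print(l,tobox(d["centre"]).round(1),round(d["score"],2))
print(tobox(face(22,70,30)))
gotip(face(22,70,22),orient(40,90))
E
```

```text
[-0.55  0.61  1.71  0.52  1.36  0.59] 0.39996433851843743
lid_edge [-62.1   1.1  78.9] 0.64
lid_edge [-97.6 -67.1  87.1] 0.19
sill_mid [-60.9   0.7  76.2] 0.69
[-92.43065054  70.          87.12266071]
t 22.35 TURN [-0.    -0.002  0.002] deg 0.1
shift after turn [-1.7  2.2 98.8]  in current tool [-1.8  2.2 98.8] world [-12.9  60.5 -77.1]
```

View pics/w6.png

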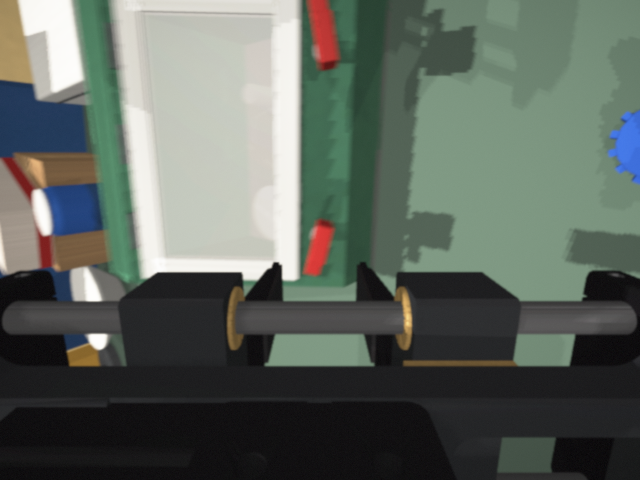

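The picture shows the hatch shut. The left button is at (320,248) and the right at (323,33), both already leaning about 15° up-slope. I'll rotate the gripper to match and descend.

>>> step_arm(
  plan=[
    {"rx": 0, "ry": 0, "rz": 0.13, "x": -1.8, "y": 2.2, "z": 0, "grip": 0.6},
    {"rx": 0, "ry": 0, "rz": 0.13, "x": 0, "y": 0, "z": 0, "grip": 0.6},
    {"rx": 0, "ry": 0, "rz": 0, "x": 0, "y": 0, "z": 25, "grip": 0.6},
    {"rx": 0, "ry": 0, "rz": 0, "x": 0, "y": 0, "z": 25, "grip": 0.6},
    {"rx": 0, "ry": 0, "rz": 0, "x": 0, "y": 0, "z": 20, "grip": 0.6},
    {"rx": 0, "ry": 0, "rz": 0, "x": 0, "y": 0, "z": 15, "grip": 0.6},
    {"rx": 0, "ry": 0, "rz": 0, "x": 0, "y": 0, "z": 8, "grip": 0.6},
    {"rx": 0, "ry": 0, "rz": 0, "x": 0, "y": 0, "z": 4, "grip": 0.6},
  ],
  grip_force=20,
)

```text
time: 23.15
position: [0.5079, -0.0038, 0.0585]
eef_rot: [-2.46, 0.163, -0.018]
ft_force: [-0.9, -0.2, 0.2]
gripper_width: 0.399
grip_force: 0.0
```

```bash
python3 - <<'E'
from h import *
p,q,s=cur();print(s["ft_force"].round(1))
gotip(face(22,70,22),orient(40,105))
E
```

```text
[-0.9 -0.2  0.2]
t 23.15 TURN [-0.    -0.002  0.004] deg 0.3
shift after turn [-0.   0.1  1.6]  in current tool [-0.   0.1  1.6] world [-0.2  0.9 -1.3]
```

Close gently.

>>> step_arm(
  plan=[
    {"rx": 0, "ry": 0, "rz": 0, "x": 0, "y": 0, "z": 1, "grip": 1},
    {"rx": 0, "ry": 0, "rz": 0, "x": 0, "y": 0, "z": 0, "grip": 1},
    {"rx": 0, "ry": 0, "rz": 0, "x": 0, "y": 0, "z": 0, "grip": 1},
    {"rx": 0, "ry": 0, "rz": 0, "x": 0, "y": 0, "z": 0, "grip": 1},
    {"rx": 0, "ry": 0, "rz": 0, "x": 0, "y": 0, "z": 0, "grip": 1},
  ],
)

```text
time: 23.65
position: [0.5078, -0.0044, 0.0576]
eef_rot: [-2.46, 0.163, -0.019]
ft_force: [-0.2, -2.5, 1.1]
gripper_width: 0.121
grip_force: 19.9
```

>>> step_arm(
  plan=[
    {"rx": 0, "ry": 0, "rz": 0.13, "x": 0, "y": 0, "z": 0, "grip": 1},
    {"rx": 0, "ry": 0, "rz": 0.13, "x": 0, "y": 0, "z": 0, "grip": 1},
    {"rx": 0, "ry": 0, "rz": 0.13, "x": 0, "y": 0, "z": 0, "grip": 1},
    {"rx": 0, "ry": 0, "rz": 0.13, "x": 0, "y": 0, "z": 0, "grip": 1},
    {"rx": 0, "ry": 0, "rz": 0.13, "x": 0, "y": 0, "z": 0, "grip": 1},
    {"rx": 0, "ry": 0, "rz": 0.13, "x": 0, "y": 0, "z": 0, "grip": 1},
    {"rx": 0, "ry": 0, "rz": 0.13, "x": 0, "y": 0, "z": 0, "grip": 1},
  ],
)

```text
time: 24.35
position: [0.5069, -0.0054, 0.0568]
eef_rot: [-2.829, 0.633, -0.889]
ft_force: [-6.8, -11.7, -1.0]
gripper_width: 0.124
grip_force: 20.0
```

>>> step_arm(
  plan=[
    {"rx": 0, "ry": 0, "rz": 0.13, "x": 0, "y": 0, "z": 0, "grip": 1},
    {"rx": 0, "ry": 0, "rz": 0.13, "x": 0, "y": 0, "z": 0, "grip": 1},
    {"rx": 0, "ry": 0, "rz": 0.13, "x": 0, "y": 0, "z": 0, "grip": 1},
    {"rx": 0, "ry": 0, "rz": 0.03, "x": 0, "y": 0, "z": 0, "grip": 1},
    {"rx": 0, "ry": 0, "rz": 0, "x": 0, "y": 0, "z": 0, "grip": 1},
  ],
)

```text
time: 24.85
position: [0.5062, -0.0055, 0.0568]
eef_rot: [3.125, 0.696, -1.414]
ft_force: [-9.9, -13.7, -1.4]
gripper_width: 0.123
grip_force: 20.0
```

```bash
python3 - <<'E'
from h import *
p,q,s=cur();print(s["q"].round(2),s["ft_force"].round(1),s["wrist_torque"].round(2),s["gripper_width"])
gotip(face(22,70,22),orient(40,180))
E
```

```text
[-0.46  0.69  1.84  0.59  1.15  2.12] [ -9.9 -13.7  -1.4] [-2.05  1.34  1.23] 0.12327660544603104
t 24.85 TURN [ 0.001 -0.002 -0.02 ] deg 1.1
shift after turn [-2.1 -2.   1.1]  in current tool [-2.1 -1.9  1.1] world [1.5 2.6 0.5]
```

>>> step_arm(
  plan=[
    {"rx": 0, "ry": 0, "rz": 0, "x": 0, "y": 0, "z": 0, "grip": 0.7},
    {"rx": 0, "ry": 0, "rz": 0, "x": 0, "y": 0, "z": 0, "grip": 0.6},
    {"rx": 0, "ry": 0, "rz": 0, "x": 0, "y": 0, "z": 0, "grip": 0.6},
    {"rx": 0, "ry": 0, "rz": 0, "x": 0, "y": 0, "z": -20, "grip": 0.6},
    {"rx": 0, "ry": 0, "rz": 0, "x": 0, "y": 0, "z": -40, "grip": 0.6},
    {"rx": 0, "ry": 0, "rz": 0, "x": 0, "y": 0, "z": -40, "grip": 0.6},
    {"rx": 0, "ry": 0, "rz": -0.14, "x": 0, "y": 0, "z": 0, "grip": 0.6},
    {"rx": 0, "ry": 0, "rz": -0.14, "x": 0, "y": 0, "z": 0, "grip": 0.6},
  ],
)

```text
time: 25.65
position: [0.5195, -0.0679, 0.1348]
eef_rot: [-2.92, 0.666, -1.045]
ft_force: [-0.1, 0.2, -0.5]
gripper_width: 0.403
grip_force: 0.0
```

>>> step_arm(
  plan=[
    {"rx": 0, "ry": 0, "rz": -0.14, "x": 0, "y": 0, "z": 0, "grip": 0.6},
    {"rx": 0, "ry": 0, "rz": -0.14, "x": 0, "y": 0, "z": 0, "grip": 0.6},
    {"rx": 0, "ry": 0, "rz": -0.14, "x": 0, "y": 0, "z": 0, "grip": 0.6},
    {"rx": 0, "ry": 0, "rz": -0.14, "x": 0, "y": 0, "z": 0, "grip": 0.6},
    {"rx": 0, "ry": 0, "rz": -0.14, "x": 0, "y": 0, "z": 0, "grip": 0.6},
    {"rx": 0, "ry": 0, "rz": -0.14, "x": 0, "y": 0, "z": 0, "grip": 0.6},
    {"rx": 0, "ry": 0, "rz": -0.14, "x": 0, "y": 0, "z": 0, "grip": 0.6},
    {"rx": 0, "ry": 0, "rz": -0.14, "x": 0, "y": 0, "z": 0, "grip": 0.6},
  ],
)

```text
time: 26.45
position: [0.5191, -0.067, 0.134]
eef_rot: [-2.451, 0.116, 0.041]
ft_force: [1.4, 0.2, 0.6]
gripper_width: 0.401
grip_force: 0.0
```

```bash
python3 - <<'E'
from h import *
p,q,s=cur();print(s["q"].round(2),s["gripper_width"])
gotip(face(22,-70,110),orient(40,75))
E
```

```text
[-0.55  0.61  1.71  0.51  1.36  0.78] 0.4010803782285256
t 26.45 TURN [-0.    -0.002 -0.445] deg 25.5
shift after turn [135.8  35.8  12.7]  in current tool [138. -26.  13.] world [136.5  33.9  -9.4]
```

>>> step_arm(
  plan=[
    {"rx": 0, "ry": 0, "rz": -0.11, "x": 0, "y": 0, "z": 0, "grip": 0.6},
    {"rx": 0, "ry": 0, "rz": -0.11, "x": 0, "y": 0, "z": 0, "grip": 0.6},
    {"rx": 0, "ry": 0, "rz": -0.11, "x": 0, "y": 0, "z": 0, "grip": 0.6},
    {"rx": 0, "ry": 0, "rz": -0.115, "x": 0, "y": 0, "z": 0, "grip": 0.6},
    {"rx": 0, "ry": 0, "rz": 0, "x": 45, "y": 12, "z": 4, "grip": 0.6},
    {"rx": 0, "ry": 0, "rz": 0, "x": 45, "y": 12, "z": 4, "grip": 0.6},
    {"rx": 0, "ry": 0, "rz": 0, "x": 45, "y": 12, "z": 4, "grip": 0.6},
    {"rx": 0, "ry": 0, "rz": 0, "x": 0, "y": 0, "z": 0, "grip": 0.6},
  ],
)

```text
time: 27.25
position: [0.6585, -0.0328, 0.1235]
eef_rot: [-2.46, -0.166, 0.382]
ft_force: [-1.3, -0.0, -0.3]
gripper_width: 0.399
grip_force: 0.0
```

```bash
python3 - <<'E'
from h import *
p,q,s=cur()
im=get_image("wrist");C=calibration("wrist");T=C["T_tool_cam"];M=q.as_matrix()
hsv=cv2.cvtColor(im,cv2.COLOR_RGB2HSV);m=((hsv[...,0]<8)|(hsv[...,0]>172))&(hsv[...,1]>150)&(hsv[...,2]>70)
n,lab,st,ce=cv2.connectedComponentsWithStats(m.astype(np.uint8))
def toface(u,v,h): # intersect with plane h above face, returns (t,y)
    d=M@T[:3,:3]@np.array([(u-C["cx"])/C["fx"],-(v-C["cy"])/C["fy"],-1]);o=p+M@T[:3,3]
    o=tobox(o);d=B().T@d;f0=np.array([-90,0,50.])
    k=(h-(o-f0)@N)/(d@N);x=o+k*d-f0;return np.array([x@A,x[1]])
for i in range(1,n):
    if st[i,4]<80: continue
    ys,xs=np.where(lab==i)
    P=np.array([toface(a,b,40) for a,b in zip(xs,ys)])
    (c,sz,an)=cv2.minAreaRect(P.astype(np.float32));print(st[i].tolist(),"t,y",np.round(c,1),np.round(sz,1),round(an,1))
print("here t,y",[(tobox(p)-[-90,0,50])@A,tobox(p)[1]])
gotip(face(22,-70,22),orient(40,75))
for c in ("side","top"):
    get_image(c)
    for d in spot_point("lid_edge",c)[:1]: print(c,tobox(d["centre"]).round(1),round(d["score"],2))
E
```

```text
[0, 148, 26, 85, 861] t,y [233.5 -58.6] [11.8 57. ] 14.9
[311, 208, 22, 71, 1146] t,y [ 18.9 -76.8] [12.1 51.6] 9.7
[4, 240, 9, 33, 143] t,y [232.9 -10.8] [ 5.6 25. ] 3.0
here t,y [np.float64(21.095729418802073), np.float64(-72.84576619556064)]
t 27.3 TURN [-0.    -0.    -0.004] deg 0.2
shift after turn [-0.2 -1.2 87.5]  in current tool [-0.2 -1.2 87.5] world [-10.8  56.  -66.3]
side [-64.1   5.5  82.8] 0.66
top [-98.2 -71.9  86.5] 0.22
```

>>> step_arm(
  plan=[
    {"rx": 0, "ry": 0, "rz": 0, "x": 0, "y": -1.2, "z": 25, "grip": 0.6},
    {"rx": 0, "ry": 0, "rz": 0, "x": 0, "y": 0, "z": 25, "grip": 0.6},
    {"rx": 0, "ry": 0, "rz": 0, "x": 0, "y": 0, "z": 20, "grip": 0.6},
    {"rx": 0, "ry": 0, "rz": 0, "x": 0, "y": 0, "z": 12, "grip": 0.6},
    {"rx": 0, "ry": 0, "rz": 0, "x": 0, "y": 0, "z": 5, "grip": 0.6},
    {"rx": 0, "ry": 0, "rz": 0, "x": 0, "y": 0, "z": 0, "grip": 0.6},
  ],
)

```text
time: 28.1
position: [0.6446, 0.0208, 0.0589]
eef_rot: [-2.46, -0.165, 0.379]
ft_force: [1.0, -0.1, 0.0]
gripper_width: 0.401
grip_force: 0.0
```

>>> step_arm(
  plan=[
    {"rx": 0, "ry": 0, "rz": 0, "x": 0, "y": 0, "z": 0, "grip": 1},
    {"rx": 0, "ry": 0, "rz": 0, "x": 0, "y": 0, "z": 0, "grip": 1},
    {"rx": 0, "ry": 0, "rz": 0, "x": 0, "y": 0, "z": 0, "grip": 1},
    {"rx": 0, "ry": 0, "rz": 0, "x": 0, "y": 0, "z": 0, "grip": 1},
    {"rx": 0, "ry": 0, "rz": 0, "x": 0, "y": 0, "z": 0, "grip": 1},
  ],
)

```text
time: 28.6
position: [0.6465, 0.0188, 0.0576]
eef_rot: [-2.466, -0.167, 0.378]
ft_force: [8.4, -7.6, -9.7]
gripper_width: 0.123
grip_force: 20.0
```

>>> step_arm(
  plan=[
    {"rx": 0, "ry": 0, "rz": 0, "x": 0, "y": 2.5, "z": 0, "grip": 1},
    {"rx": 0, "ry": 0, "rz": -0.13, "x": 0, "y": 0, "z": 0, "grip": 1},
    {"rx": 0, "ry": 0, "rz": -0.13, "x": 0, "y": 0, "z": 0, "grip": 1},
    {"rx": 0, "ry": 0, "rz": -0.13, "x": 0, "y": 0, "z": 0, "grip": 1},
    {"rx": 0, "ry": 0, "rz": -0.13, "x": 0, "y": 0, "z": 0, "grip": 1},
    {"rx": 0, "ry": 0, "rz": -0.13, "x": 0, "y": 0, "z": 0, "grip": 1},
    {"rx": 0, "ry": 0, "rz": -0.13, "x": 0, "y": 0, "z": 0, "grip": 1},
  ],
)

```text
time: 29.3
position: [0.6452, 0.0196, 0.0584]
eef_rot: [-2.741, -0.59, 1.101]
ft_force: [-4.6, 0.5, 9.3]
gripper_width: 0.123
grip_force: 20.0
```

>>> step_arm(
  plan=[
    {"rx": 0, "ry": 0, "rz": -0.13, "x": 0, "y": 0, "z": 0, "grip": 1},
    {"rx": 0, "ry": 0, "rz": -0.13, "x": 0, "y": 0, "z": 0, "grip": 1},
    {"rx": 0, "ry": 0, "rz": -0.13, "x": 0, "y": 0, "z": 0, "grip": 1},
    {"rx": 0, "ry": 0, "rz": -0.13, "x": 0, "y": 0, "z": 0, "grip": 1},
    {"rx": 0, "ry": 0, "rz": -0.04, "x": 0, "y": 0, "z": 0, "grip": 1},
    {"rx": 0, "ry": 0, "rz": 0, "x": 0, "y": 0, "z": 0, "grip": 1},
  ],
)

```text
time: 29.9
position: [0.6438, 0.0198, 0.0586]
eef_rot: [3.121, -0.701, 1.788]
ft_force: [-11.7, -0.9, 13.0]
gripper_width: 0.132
grip_force: 20.5
```

```bash
python3 - <<'E'
from h import *
p,q,s=cur();print(s["q"].round(2),s["ft_force"].round(1),s["wrist_torque"].round(2),s["gripper_width"])
gotip(face(22,-70,22),orient(40,0))
E
```

```text
[-0.34  0.81  1.51  0.62  1.29 -0.87] [-11.7  -0.9  13. ] [0.77 2.04 0.92] 0.13150022307061784
t 29.9 TURN [-0.002 -0.003  0.026] deg 1.5
shift after turn [1.  2.1 2.6]  in current tool [0.9 2.1 2.6] world [ 1.6  2.7 -1.4]
```

>>> step_arm(
  plan=[
    {"rx": 0, "ry": 0, "rz": 0, "x": 0, "y": 0, "z": 0, "grip": 0.7},
    {"rx": 0, "ry": 0, "rz": 0, "x": 0, "y": 0, "z": 0, "grip": 0.6},
    {"rx": 0, "ry": 0, "rz": 0, "x": 0, "y": 0, "z": 0, "grip": 0.6},
    {"rx": 0, "ry": 0, "rz": 0, "x": 0, "y": 0, "z": -20, "grip": 0.6},
    {"rx": 0, "ry": 0, "rz": 0, "x": 0, "y": 0, "z": -40, "grip": 0.6},
    {"rx": 0, "ry": 0, "rz": 0, "x": -20, "y": -30, "z": -30, "grip": 0.6},
    {"rx": 0, "ry": 0, "rz": 0, "x": -20, "y": -35, "z": -25, "grip": 0.6},
    {"rx": 0, "ry": 0, "rz": 0, "x": -35, "y": 0, "z": -30, "grip": 0.6},
  ],
)

```text
time: 30.7
position: [0.6081, -0.1422, 0.1201]
eef_rot: [3.12, -0.699, 1.785]
ft_force: [2.2, -1.1, 0.6]
gripper_width: 0.398
grip_force: 0.0
```

>>> step_arm(
  plan=[
    {"rx": 0, "ry": 0, "rz": 0, "x": 0, "y": 0, "z": -40, "grip": 0.6},
    {"rx": 0, "ry": 0, "rz": 0, "x": 0, "y": 0, "z": -40, "grip": 0.6},
    {"rx": 0, "ry": 0, "rz": 0, "x": 0, "y": 0, "z": 0, "grip": 0.6},
  ],
)

```text
time: 31.0
position: [0.6214, -0.1959, 0.1833]
eef_rot: [3.112, -0.693, 1.787]
ft_force: [-0.1, -0.0, 0.0]
gripper_width: 0.398
grip_force: 0.0
```

```bash
python3 - <<'E'
from h import *
im=get_image("wrist");p,q,s=cur();C=calibration("wrist");T=C["T_tool_cam"];M=q.as_matrix()
cv2.imwrite("pics/w7.png",im[:,:,::-1])
hsv=cv2.cvtColor(im,cv2.COLOR_RGB2HSV);m=((hsv[...,0]<8)|(hsv[...,0]>172))&(hsv[...,1]>150)&(hsv[...,2]>70)
n,lab,st,ce=cv2.connectedComponentsWithStats(m.astype(np.uint8))
def toface(u,v,h):
    d=M@T[:3,:3]@np.array([(u-C["cx"])/C["fx"],-(v-C["cy"])/C["fy"],-1]);o=tobox(p+M@T[:3,3]);d=B().T@d;f0=np.array([-90,0,50.])
    k=(h-(o-f0)@N)/(d@N);x=o+k*d-f0;return np.array([x@A,x[1]])
for i in range(1,n):
    if st[i,4]<60: continue
    ys,xs=np.where(lab==i);P=np.array([toface(a,b,42) for a,b in zip(xs,ys)])
    c,sz,an=cv2.minAreaRect(P.astype(np.float32));print(st[i].tolist(),np.round(c,1),np.round(sz,1),round(an,1))
for l,c in(("gear","wrist"),("lid_edge","wrist"),("piston","wrist")):
    for d in spot_point(l,c)[:3]: print(l,tobox(d["centre"]).round(1),round(d["score"],2))
for c in("side","top"):
    get_image(c)
    for l in("jar","spray_can","red_bottle","lid_edge"):
        for d in spot_point(l,c)[:1]: print(c,l,np.round(d["centre"],3),tobox(d["centre"]).round(1),round(d["score"],2))
E
```

```text
[239, 108, 16, 43, 582] [28.  69.6] [15.7 42.2] 88.9
[368, 115, 16, 43, 527] [ 24.3 -65.6] [14.6 42.5] 88.4
[65, 337, 34, 29, 790] [-233.6  274.2] [37.8 37.8] 1.1
gear [-278.6    3.6   -1.1] 0.57
gear [ -1.3 -46.6   5.8] 0.37
lid_edge [-60.5   1.5  78.5] 0.74
side jar [0.596 0.349 0.002] [263.  -80.2   1.5] 0.57
side spray_can [ 0.432  0.355 -0.001] [298.5  79.3  -1.2] 0.75
side red_bottle [ 0.419 -0.278  0.002] [-322.2  206.9    2.5] 0.9
side lid_edge [0.572 0.013 0.079] [-63.8   4.   78.9] 0.76
top jar [ 0.594  0.351 -0.001] [264.9 -78.9  -1.3] 0.81
top spray_can [0.434 0.358 0.   ] [301.1  77.1   0. ] 0.94
```

View pics/w7.png

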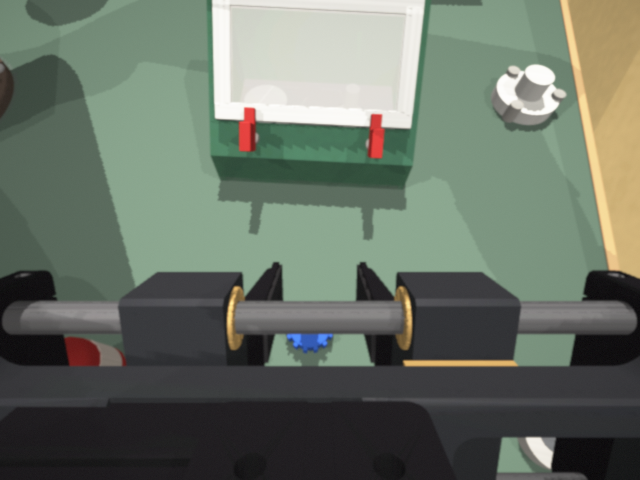

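The wrist view shows the hatch shut. Both pointers, at (248,130) and (376,136), lie across the frame within about 2° of straight up the slope. The gear and the bystanders are in place, and the robot touches nothing.

```bash
python3 -c "
from workcell import *
print(close_job())"
```

```text
the job is handed in; nothing more can be done
None
```

I handed the job in at about 31 s, with no verdict returned: the gear shaft stands released in the green box beside the piston, the hatch is shut, both turnbuttons are turned fully over the frame (within about 2°), and the piston, spray can, jar and red bottle were left untouched.

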